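# Lower a twin cylinder block onto its crankcase

## Task

On the blue engine build stand a twin cylinder block hangs from the lifting screw with its rim in the notches of two to four wooden packers. Turn the red-gripped crank on top clockwise, turn after turn, to wind the block up clear of the packers, draw every packer out sideways and lay it flat in the grey tray, then wind the crank the other way until the block sits fully home on the crankcase. Leave the mug, jar, spray can and spanner where they are.

Things in the scene. Friction and masses are not known exactly. Their poses are not given: they have to be found in the camera images.
- stand: blue engine build stand, fixed: base plate with the grey crankcase on it (200 mm in x, 256 mm in y, flat deck 50 mm above the bench), column behind (127 to 173 mm on the +x side, 70 wide, 200 high), beam 36 mm wide, 200 to 226 mm up, from the column to over the block. Origin: on the bench under the crank axis; x away from the robot, y to its left, z up
- crank_axis (a point): point on the upright axis of the crank, 275 mm above the bench, half way up the crank's grip
- crank_grip (a point): middle of the crank's grip: upright red round sleeve, 22 mm diameter, 60 mm long (246 to 306 mm above the bench), that revolves freely on a pin at the end of a flat dark arm, 65 mm from the axis. It stays at the same height as the crank turns, so fingers pointing down can hold it and be led round the circle without turning
- crank (a joint): crank angle in rad, counted on over several turns, growing clockwise seen from above; at 0 the arm points along the stand's -x. Starts between 0 and 2.5. A turn clockwise lifts the block 6 mm. Stops at 14.66 (block at the top) and -18.85 (block home). Turns stiffly (0.25 N m, 4 N at the grip) and stays where it is left
- block (a joint): height of the block in m: 0 where its underside touches the packers' notch floors, growing upward; top stop 0.014; -0.018 when it sits home on the crankcase deck. Follows the crank, 6 mm a turn. The packers' 8 mm high ends beside the notch let them out only when the block is more than 8 mm up
- block_underside (a point): middle of the underside of the aluminium twin cylinder block: rim 182 mm in x by 190 mm in y and 18 mm high, 16 mm wide at the sides and hollow inside it; above it the jacket, 146 mm by 170 mm, up to 92 mm, with two open bores. It slides up and down only
- packer1: pale hardwood packer, 102 mm long, 26 wide, 26 high, 60 g; may be absent. Origin: middle of its underside; own +x runs along it to the outer end. Notch across its top from x -37 to -15 mm, floor 18 mm above the underside. Starts on the deck at the block's left (+y) side, square to it, the block's side rim in the notch; its outer 36 mm overhang the deck edge and can be gripped from above
- packer2: pale hardwood packer, 102 mm long, 26 wide, 26 high, 60 g; may be absent. Origin: middle of its underside; own +x runs along it to the outer end. Notch across its top from x -37 to -15 mm, floor 18 mm above the underside. Starts on the deck at the block's left (+y) side, square to it, the block's side rim in the notch; its outer 36 mm overhang the deck edge and can be gripped from above
- packer3: pale hardwood packer, 102 mm long, 26 wide, 26 high, 60 g; may be absent. Origin: middle of its underside; own +x runs along it to the outer end. Notch across its top from x -37 to -15 mm, floor 18 mm above the underside. Starts on the deck at the block's right (-y) side, square to it, the block's side rim in the notch; its outer 36 mm overhang the deck edge and can be gripped from above
- packer4: pale hardwood packer, 102 mm long, 26 wide, 26 high, 60 g; may be absent. Origin: middle of its underside; own +x runs along it to the outer end. Notch across its top from x -37 to -15 mm, floor 18 mm above the underside. Starts on the deck at the block's right (-y) side, square to it, the block's side rim in the notch; its outer 36 mm overhang the deck edge and can be gripped from above
- tray: loose open grey plastic tray, 150 mm in its own x, 250 mm in its own y, 30 mm high, walls and floor 4 mm, 0.7 kg, left or right of the stand. Origin: middle of its underside
- red_case: closed red socket case, fixed, 160 by 200 mm, 36 mm high, on the other side of the stand from the tray; not to be used. Origin: middle of its underside
- mug: blue mug, 80 mm diameter, 90 mm high; leave alone. Origin: middle of its underside
- spray_can: spray can, 64 mm diameter, 180 mm high; leave alone. Origin: middle of its underside
- jar: amber glass jar with steel lid, 60 mm diameter, 75 mm high; leave alone. Origin: middle of its underside
- spanner: steel spanner, 190 mm long, flat on the bench; leave alone. Origin: middle of its underside

How it is judged:
By the outcome, as a careful person would: the job done as asked, in the order asked, and still so for the second after the job is handed in, with the robot touching nothing.
Of packer1, packer2, packer3, packer4 only 2 to 4 are there at a start; the rules pass over those that are not, and their reading is None.
At some moment in a run one of tray may be knocked a few centimetres aside while the robot is not near it.
Once in a run the grip may slacken for a moment while it holds something.
It also fails if it takes over 210 s, if anything falls off the work surface, if the arm or the gripper's body presses on something with over 40 N, if the wrist force passes 120 N, or if a joint passes its speed limit or range.

## Robot

A 6-joint arm with a two-finger parallel gripper is mounted at the origin on the work surface. World frame = base frame: x ahead of the robot, y to its left, z up, the work surface at z = 0. Lengths are in m, angles in degrees, forces in N, time in s.
With the tool pointing down it reaches from about 0.15 to 0.775 m from the base axis. Payload 6.1 kg.
Tool frame: the origin (TCP) lies at the very end of the fingers, on their centre line; the grasp point (between the pads) lies 19 mm behind it; z points along the fingers, y is the direction in which the jaws open and shut (so a half turn about z gives the same grasp; the last joint's range is limited). The gripper opens to 85 mm and grips with 20 to 120 N. Pads are 22 mm wide; open, the fingers measure 114 mm over their backs; the gripper's body (76 mm by 85 mm) begins 54 mm behind the grasp point. The pads swing forward as they close: fully open they stand 13 mm farther back than shut.
Start: joints at [0, 7.208, -2.269, 80.523, 0, 90], TCP at [0.525, -0, 0.208] pointing down, gripper open.
Joint ranges: [-155.77, 155.77], [-54.66, 111.73], [-72.52, 77.12], [-102.08, 115.82], [-83.92, 84.16], [-180, 180]. Speed limits (degrees/s): [136.94, 136.94, 172.46, 180, 180, 180].

## Interface

Orientations are given as [roll, pitch, yaw] about the fixed x, y, z axes, in that order (R = Rz(yaw) Ry(pitch) Rx(roll)).
In Python, from station import observe, vision, workorder gives the robot as it stands.
- The arm moves only by the tool jog_arm, never from a script. Its argument "increments" is a list of rows, each a list of 3 entries, a list of its own where there are three numbers: the shift along the tool's x, y, z scaled (see below), then the turn, a rotation vector about the tool's x, y, z scaled (see below), then the opening, from -1 (shut) to 1 (fully open). In form: [[[tx, ty, tz], [rx, ry, rz], hand], ...]. A call has 1 to 5 rows; each row shifts and turns the commanded pose from where the row before left it, along the tool's axes as they then stand; what a row does not reach is not made up. The controller multiplies each number of a shift by 0.03 m and each number of a turn by 4 degrees. A row lasts 1/12 s, in which the tool goes at most 41.7 mm and 7.16 degrees, less where a joint would pass 70% of its speed; a pose out of reach is approached as far as the arm can. A call with a number of a shift or a turn outside -1 to 1 is refused whole. A call with a gripper value outside its range is refused whole. The fingers move at their own pace and stop on an object; "force" is the grip in N (left out, the last holds). Time passes only in rows, so rows that do not move let the fingers close. It gives the time, the measured TCP pose, the force and the opening at its end, in the units of the state.
- observe(): the state, without advancing time (a new reading comes with each control period).
- vision.read_camera(name): name is "scene" or "side" or "wrist"; returns a dict with "img" (420x560x3 uint8, red, green, blue), "depth" (420x560 float32, m along the optical axis (not along the pixel's ray), 0 where there is no reading), "fx", "fy", "cx", "cy" (pixels), "eye" and "attitude" of the camera in the world. Camera axes: x right, y down, z forward; pixel columns grow to the right and rows downward; lengths in m; the calibration is good to about 2 mm. A picture is of the moment at which its call begins.
- workorder.hand_in(): hands the job in, once; it reports no verdict.
The state is a dict: "time_s": time; "qpos": joint angles; "qvel": joint speeds; "tau": joint torques, N m; "position": TCP position; "ee_rot": TCP orientation; "force": force on the tool from outside, world axes, zero at the start; "ft_torque": the same for the moment, N m; "width": opening from 0.0 (shut) to 1.0 (fully open).
Only numpy, scipy, OpenCV 4.12 (cv2) and the standard library are available. Lean on these libraries where they do the work, as an engineer would, in place of code of your own. Each camera call takes 0.05 s, during which the arm holds its last target.

## Working session

There is one attempt and no reset: what is moved stays moved. The work goes in short steps, Python scripts to look and compute and a tool call to move; the robot and the scene stay as the last step left them, time stands still between calls to the robot, and variables do not carry over. Pictures are saved under pics/ and viewed, and the job is handed in when it is done.

Besides the shell and the picture viewer there is one more tool, called as name(argument=value, ...), one argument or row to a line, values as JSON. jog_arm: Moves the arm, as the interface text tells. Shifts and turns lie within -1 to 1; 1 stands for 0.03 m of shift or 4 degrees of turn. Its arguments: {"type":"object","properties":{"increments":{"type":"array"},"force":{"type":"number"}},"required":["increments"]}

```bash
ls; mkdir -p pics; python3 - <<'E'
from station import observe, vision, workorder
import cv2
print(observe())
for n in ("scene","side","wrist"):
    r=vision.read_camera(n)
    cv2.imwrite(f"pics/{n}0.png",r["img"][:,:,::-1])
    print(n,r["fx"],r["fy"],r["cx"],r["cy"],r["eye"],r["attitude"])
E
```

```text
pics
{'time_s': 0.0, 'qpos': array([-6.78023176e-04,  7.24010962e+00, -2.32581450e+00,  8.05244597e+01,
       -1.29177970e-03,  9.00026879e+01]), 'qvel': array([-0.02574282,  0.04093922,  0.01158493,  0.02731557, -0.01052049,
        0.04882254]), 'tau': array([-1.88969068e-03, -4.35916471e+01,  3.52923596e+01,  1.73015334e-02,
       -7.00984879e-05, -2.14169546e-05]), 'position': array([ 5.24552541e-01, -1.33972752e-05,  2.07143849e-01]), 'ee_rot': array([-1.79909616e+02,  1.29601816e-03,  8.99966362e+01]), 'force': array([0.21015013, 0.41628264, 0.45644405]), 'ft_torque': array([-0.00090051,  0.00337469, -0.01475864]), 'width': 1.0004608117592433}
scene 412.0119835215937 412.0119835215937 273.3025003071079 212.00978810829412 [ 1.11386044 -0.01615187  1.02425722] [-148.42721091   -0.63740149   86.77809128]
side 412.5943115472871 412.5943115472871 282.8659498899439 209.68743406781442 [ 0.21538921 -0.72374226  1.06752852] [-137.04737891    0.60686599  -27.2597702 ]
wrist 356.992283613172 356.992283613172 277.25838710892276 206.6319253846104 [0.52417234 0.07520122 0.37379887] [ 1.63113391e+02  1.45769315e-01 -5.83954363e-02]
```

View pics/scene0.png

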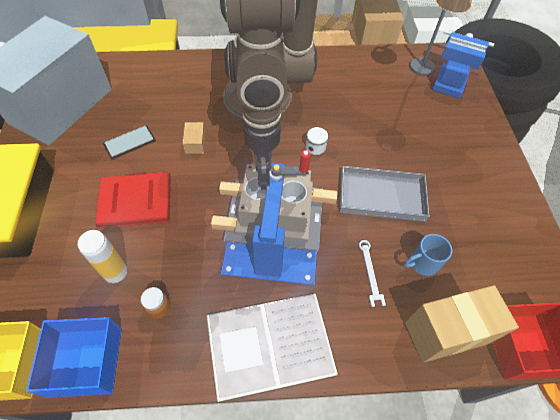

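View pics/side0.png

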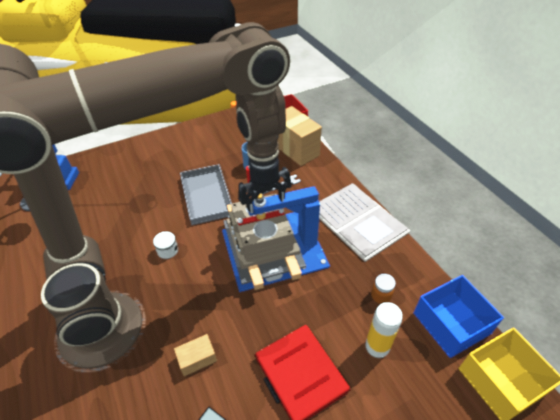

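View pics/wrist0.png

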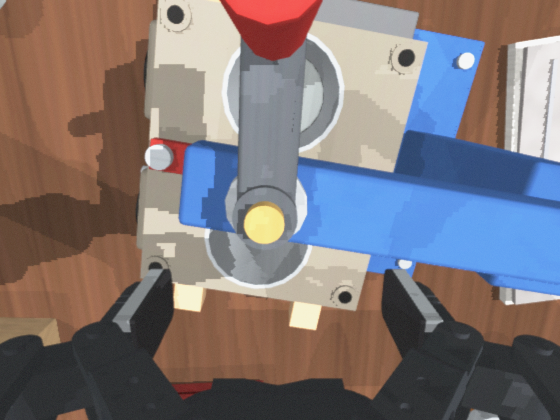

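```bash
cat > h.py <<'E'
import numpy as np, cv2
from scipy.spatial.transform import Rotation as R
from station import observe, vision, workorder
def cam(n):
    r=vision.read_camera(n); r["R"]=R.from_euler('xyz',r["attitude"],degrees=True).as_matrix(); return r
def cloud(r):
    v,u=np.mgrid[0:420,0:560]; d=r["depth"]
    p=np.stack([(u-r["cx"])/r["fx"]*d,(v-r["cy"])/r["fy"]*d,d],-1)
    return p@r["R"].T+np.array(r["eye"])
def proj(r,p):
    q=(np.asarray(p)-r["eye"])@r["R"]; return np.array([q[...,0]/q[...,2]*r["fx"]+r["cx"],q[...,1]/q[...,2]*r["fy"]+r["cy"]]).T
def save(im,name,box=None,s=1):
    if box: im=im[box[1]:box[3],box[0]:box[2]]
    im=cv2.resize(im,None,fx=s,fy=s,interpolation=cv2.INTER_CUBIC)
    cv2.imwrite(f"pics/{name}.png",im[:,:,::-1])
E
python3 - <<'E'
from h import *
s=cam("scene"); c=cloud(s); save(s["img"],"scene_crop",(200,120,440,290),3.3)
d=cam("side"); e=cloud(d); save(d["img"],"side_crop",(170,160,340,300),4)
w=cam("wrist"); f=cloud(w)
for n,C,pts in (("scene",c,[(230,187),(224,222),(325,195),(305,156),(277,170),(268,190)]),("wrist",f,[(264,224),(270,20),(190,298),(306,316),(270,130),(200,150),(190,215),(400,160),(175,14),(406,57),(155,266),(344,297)]),("side",e,[(256,275),(293,266)])):
    for (u,v) in pts: print(n,u,v,C[v,u].round(4))
E
```

```text
scene 230 187 [ 0.4459 -0.0893  0.078 ]
scene 224 222 [ 0.5571 -0.1055  0.0758]
scene 325 195 [0.4839 0.1738 0.0753]
scene 305 156 [0.5299 0.0957 0.3055]
scene 277 170 [0.5283 0.034  0.2559]
scene 268 190 [0.5618 0.0113 0.2239]
wrist 264 224 [0.5194 0.0334 0.2573]
wrist 270 20 [0.5229 0.088  0.3066]
wrist 190 298 [ 0.4413 -0.1048  0.0774]
wrist 306 316 [ 0.5511 -0.1253  0.076 ]
wrist 270 130 [0.5214 0.0645 0.2459]
wrist 200 150 [0.4921 0.0548 0.2267]
wrist 190 215 [0.4862 0.0269 0.2276]
wrist 400 160 [0.6455 0.0164 0.0209]
wrist 175 14 [0.4703 0.1175 0.1657]
wrist 406 57 [0.5937 0.0965 0.1652]
wrist 155 266 [ 0.445  -0.0281  0.1653]
wrist 344 297 [ 0.5684 -0.052   0.1632]
side 256 275 [ 0.4422 -0.0938  0.0825]
side 293 266 [ 0.5517 -0.1125  0.078 ]
```

View pics/scene_crop.png

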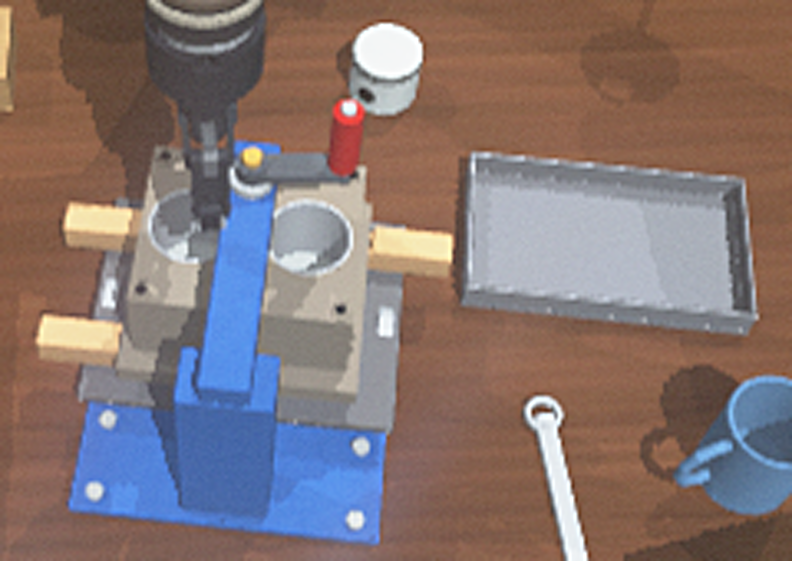

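View pics/side_crop.png

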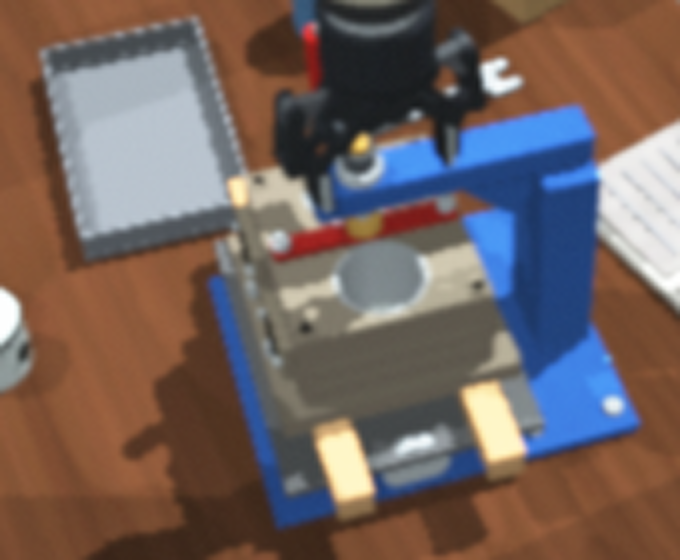

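```bash
python3 - <<'E'
from h import *
for n in ("scene","side","wrist"):
    r=cam(n); c=cloud(r); i=r["img"].astype(int)
    m=(i[...,0]>120)&(i[...,1]<90)&(i[...,2]<90)&(c[...,2]>0.25)&(c[...,2]<0.32)&(r["depth"]>0)
    p=c[m]; print(n,len(p),p.min(0).round(4),p.max(0).round(4),np.median(p,0).round(4))
    # packers
    hs=cv2.cvtColor(r["img"],cv2.COLOR_RGB2HSV)
    m=(hs[...,0]>10)&(hs[...,0]<28)&(hs[...,1]>60)&(hs[...,2]>150)&(c[...,2]>0.07)&(c[...,2]<0.082)&(abs(c[...,0]-.52)<.15)&(abs(c[...,1]-.03)<.2)
    k,l,st,ce=cv2.connectedComponentsWithStats(m.astype(np.uint8))
    for j in range(1,k):
        if st[j,4]>30:
            q=c[l==j].astype(np.float32); print(' pk',ce[j].round(),st[j,4],np.median(q,0).round(4),cv2.minAreaRect(q[:,:2]))
s=cam("scene");c=cloud(s);i=s["img"].astype(int)
# tray: rim points
m=(c[...,2]>0.022)&(c[...,2]<0.036)&(c[...,1]>0.17)&(c[...,1]<0.5)&(c[...,0]>0.3)&(c[...,0]<0.62)&(i.max(-1)-i.min(-1)<40)
m=cv2.morphologyEx(m.astype(np.uint8),cv2.MORPH_CLOSE,np.ones((3,3)))
k,l,st,ce=cv2.connectedComponentsWithStats(m)
for j in range(1,k):
    if st[j,4]>40:
        q=c[l==j].astype(np.float32); q=q[(q[:,2]>.02)]; print('tray',st[j],cv2.minAreaRect(q[:,:2]))
for (u,v) in [(343,168),(427,173),(427,218),(340,212),(317,140),(370,190)]: print(u,v,c[v,u].round(4))
E
```

```text
scene 168 [0.5189 0.0863 0.2506] [0.5364 0.1084 0.3078] [0.5322 0.0956 0.2849]Traceback (most recent call last):
  File "<stdin>", line 12, in <module>
cv2.error: OpenCV(4.12.0) /io/opencv/modules/imgproc/src/convhull.cpp:143: error: (-215:Assertion failed) total >= 0 && (depth == CV_32F || depth == CV_32S) in function 'convexHull'
```

```bash
cat > m1.py <<'E'
from h import *
def rect(q): return cv2.minAreaRect(np.ascontiguousarray(q[:,:2],dtype=np.float32))
def main():
  for n in ("scene","side","wrist"):
    r=cam(n); c=cloud(r); i=r["img"].astype(int)
    m=(i[...,0]>120)&(i[...,1]<90)&(i[...,2]<90)&(c[...,2]>0.25)&(c[...,2]<0.32)&(r["depth"]>0)
    p=c[m]
    if len(p): print(n,len(p),p.min(0).round(4),p.max(0).round(4),np.median(p,0).round(4))
    hs=cv2.cvtColor(r["img"],cv2.COLOR_RGB2HSV)
    m=(hs[...,0]>10)&(hs[...,0]<28)&(hs[...,1]>60)&(hs[...,2]>150)&(c[...,2]>0.07)&(c[...,2]<0.084)&(abs(c[...,0]-.52)<.15)&(abs(c[...,1]-.03)<.2)
    k,l,st,ce=cv2.connectedComponentsWithStats(m.astype(np.uint8))
    for j in range(1,k):
        if st[j,4]>30:
            q=c[l==j]; print(' pk',ce[j].round(),st[j,4],np.median(q,0).round(4),np.round(np.hstack([np.ravel(x) for x in rect(q)]),4))
  s=cam("scene");c=cloud(s);i=s["img"].astype(int)
  m=(c[...,2]>0.022)&(c[...,2]<0.036)&(c[...,1]>0.17)&(c[...,1]<0.5)&(c[...,0]>0.3)&(c[...,0]<0.62)&(i.max(-1)-i.min(-1)<40)
  m=cv2.morphologyEx(m.astype(np.uint8),cv2.MORPH_CLOSE,np.ones((3,3)))
  k,l,st,ce=cv2.connectedComponentsWithStats(m)
  for j in range(1,k):
    if st[j,4]>40:
        q=c[l==j]; q=q[(q[:,2]>.02)]; print('tray',st[j],rect(q))
if __name__=="__main__":
  main()
  s=cam("scene");c=cloud(s)
  for (u,v) in [(343,168),(427,173),(427,218),(340,212),(317,140),(370,190)]: print(u,v,c[v,u].round(4))
E
python3 m1.py
```

```text
scene 170 [0.518  0.0862 0.2509] [0.5365 0.1081 0.3093] [0.5319 0.0955 0.2852]
 pk [231. 187.] 200 [ 0.4448 -0.0881  0.0757] [ 4.43500e-01 -8.74000e-02  6.31000e-02  3.19000e-02  7.93446e+01]
 pk [324. 195.] 212 [0.4823 0.172  0.0756] [4.80800e-01 1.72000e-01 6.57000e-02 2.97000e-02 8.06201e+01]
 pk [224. 222.] 232 [ 0.5555 -0.1058  0.0756] [ 5.5430e-01 -1.0660e-01  6.5500e-02  3.0000e-02  7.9676e+01]
side 32 [0.5121 0.0866 0.261 ] [0.5192 0.1032 0.3083] [0.5147 0.0938 0.2943]
 pk [291. 264.] 94 [ 0.5484 -0.0981  0.0759] [ 5.53600e-01 -1.04600e-01  7.08000e-02  2.68000e-02  8.07149e+01]
 pk [255. 275.] 107 [ 0.4413 -0.0856  0.0766] [ 4.42400e-01 -8.63000e-02  6.93000e-02  2.64000e-02  8.05252e+01]
wrist 3844 [0.5131 0.0867 0.25  ] [0.5318 0.093  0.3088] [0.5231 0.0886 0.3024]
 pk [175. 297.] 33 [ 0.4267 -0.1055  0.0763] [ 4.26800e-01 -1.04600e-01  2.17000e-02  2.30000e-03  8.68059e+01]
 pk [201. 298.] 33 [ 0.4511 -0.1072  0.0745] [ 4.51200e-01 -1.06500e-01  2.59000e-02  7.00000e-04  8.01796e+01]
 pk [291. 313.] 33 [ 0.537  -0.1227  0.0747] [ 5.37100e-01 -1.22300e-01  2.69000e-02  1.40000e-03  8.24203e+01]
tray [341 167  89  52 628] ((0.7558249235153198, 0.25083184242248535), (0.26927846670150757, 0.8516857028007507), 70.83391571044922)
343 168 [0.3573 0.2499 0.029 ]
427 173 [0.3682 0.5161 0.0013]
427 218 [0.5388 0.4669 0.0182]
340 212 [0.4965 0.2251 0.0016]
317 140 [0.2687 0.1772 0.0593]
370 190 [0.4234 0.3268 0.0015]
```

jog_arm(
  increments=[
    [[0,0,-1],[0,0,0],1],
    [[0,0,-1],[0,0,0],1],
    [[0,0,-1],[0,0,0],1],
    [[0,0,-1],[0,0,0],1],
    [[0,0,-0.3],[0,0,0],1],
  ],
  force=60,
)

```text
time_s: 1.02
position: [0.5256, -0.0, 0.3415]
ee_rot: [179.7, 0.0, 90.0]
force: [0.3, 0.8, 0.6]
width: 0.998
```

jog_arm(
  increments=[
    [[1,0,0],[0,0,0],1],
    [[1,0,0],[0,0,0],1],
    [[1,0,0],[0,0,0],1],
    [[0.27,-0.03,0],[0,0,0],1],
    [[0,0,0],[0,0,0],1],
  ],
)

```text
time_s: 1.43
position: [0.5239, 0.0998, 0.3367]
ee_rot: [-180.0, -0.0, 90.2]
force: [-0.2, 0.2, -0.1]
width: 1.0
```

jog_arm(
  increments=[
    [[0,0,0.9],[0,0,0],1],
    [[0,0,0.9],[0,0,0],1],
    [[0,0,0.8],[0,0,0],1],
    [[0,0,0],[0,0,0],1],
    [[0,0,0],[0,0,0],0.0],
  ],
)

```text
time_s: 1.85
position: [0.5233, 0.0969, 0.2584]
ee_rot: [-179.9, 0.0, 89.9]
force: [-0.4, 0.2, 0.8]
width: 0.881
```

jog_arm(
  increments=[
    [[0,0,0],[0,0,0],-1],
    [[0,0,0],[0,0,0],-1],
    [[0,0,0],[0,0,0],-1],
    [[0,0,0],[0,0,0],-1],
    [[0,0,0],[0,0,0],-1],
  ],
)

```text
time_s: 2.27
position: [0.5245, 0.0981, 0.2603]
ee_rot: [179.9, -0.0, 90.0]
force: [-0.3, 0.3, 2.4]
width: 0.235
```

```bash
python3 - <<'E'
from h import *
print(observe()["width"],observe()["position"])
w=cam("wrist"); save(w["img"],"w1")
E
```

```text
0.23456897876058272 [0.52451773 0.09811543 0.26028324]
```

View pics/w1.png

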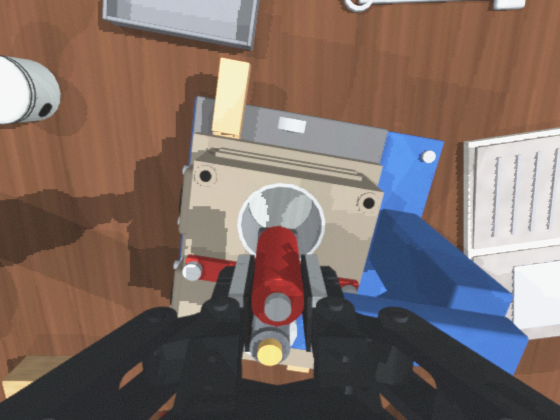

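jog_arm(
  increments=[
    [[-0.1,0.5,0],[0,0,0],-1],
    [[-0.307,0.603,0],[0,0,0],-1],
    [[-0.48,0.48,0],[0,0,0],-1],
    [[-0.603,0.307,0],[0,0,0],-1],
    [[-0.67,0.107,0],[0,0,0],-1],
  ],
)

```text
time_s: 2.73
position: [0.5852, 0.0345, 0.2602]
ee_rot: [179.9, -0.2, 90.1]
force: [-6.7, 4.7, 6.8]
width: 0.236
```

jog_arm(
  increments=[
    [[-0.881,-0.187,0],[0,0,0],-1],
    [[-0.729,-0.53,0],[0,0,0],-1],
    [[-0.451,-0.78,0],[0,0,0],-1],
    [[-0.094,-0.896,0],[0,0,0],-1],
    [[0.278,-0.857,0],[0,0,0],-1],
  ],
)

```text
time_s: 3.15
position: [0.4879, -0.0239, 0.2602]
ee_rot: [179.7, -0.1, 89.9]
force: [11.9, 10.9, 3.2]
width: 0.232
```

jog_arm(
  increments=[
    [[0.603,-0.67,0],[0,0,0],-1],
    [[0.823,-0.366,0],[0,0,0],-1],
    [[0.901,0,0],[0,0,0],-1],
    [[0.823,0.366,0],[0,0,0],-1],
    [[0.603,0.67,0],[0,0,0],-1],
  ],
)

```text
time_s: 3.57
position: [0.4859, 0.0892, 0.2602]
ee_rot: [179.9, 0.2, 90.0]
force: [4.7, -16.6, 5.4]
width: 0.232
```

jog_arm(
  increments=[
    [[0.278,0.857,0],[0,0,0],-1],
    [[-0.094,0.896,0],[0,0,0],-1],
    [[-0.451,0.78,0],[0,0,0],-1],
    [[-0.729,0.53,0],[0,0,0],-1],
    [[-0.881,0.187,0],[0,0,0],-1],
  ],
)

```text
time_s: 3.98
position: [0.5854, 0.0347, 0.2602]
ee_rot: [179.9, -0.2, 90.2]
force: [-11.2, 4.5, 9.4]
width: 0.235
```

jog_arm(
  increments=[
    [[-0.881,-0.187,0],[0,0,0],-1],
    [[-0.729,-0.53,0],[0,0,0],-1],
    [[-0.451,-0.78,0],[0,0,0],-1],
    [[-0.094,-0.896,0],[0,0,0],-1],
    [[0.278,-0.857,0],[0,0,0],-1],
  ],
)

```text
time_s: 4.4
position: [0.4879, -0.0239, 0.2602]
ee_rot: [179.7, -0.1, 89.9]
force: [10.6, 10.7, 2.9]
width: 0.228
```

jog_arm(
  increments=[
    [[0.603,-0.67,0],[0,0,0],-1],
    [[0.823,-0.366,0],[0,0,0],-1],
    [[0.901,0,0],[0,0,0],-1],
    [[0.823,0.366,0],[0,0,0],-1],
    [[0.603,0.67,0],[0,0,0],-1],
  ],
)

```text
time_s: 4.82
position: [0.4859, 0.0892, 0.2602]
ee_rot: [179.9, 0.2, 90.0]
force: [4.1, -17.3, 3.6]
width: 0.233
```

jog_arm(
  increments=[
    [[0,0,0],[0,0,0],-1],
    [[0,0,0],[0,0,0],1],
    [[0,0,0],[0,0,0],1],
    [[0,0,0],[0,0,0],1],
    [[0,0,0],[0,0,0],1],
  ],
)

```text
time_s: 5.23
position: [0.486, 0.0893, 0.2587]
ee_rot: [-180.0, -0.0, 90.0]
force: [0.6, -0.8, -0.2]
width: 0.79
```

jog_arm(
  increments=[
    [[0,0,0],[0,0,0],1],
    [[0,0,-0.9],[0,0,0],1],
    [[0,0,-0.9],[0,0,0],1],
    [[0,0,-0.9],[0,0,0],1],
    [[0,0,0],[0,0,0],1],
  ],
)

```text
time_s: 5.65
position: [0.4871, 0.0894, 0.3448]
ee_rot: [179.6, -0.1, 90.0]
force: [0.7, -0.2, 1.1]
width: 0.999
```

```bash
python3 - <<'E'
from h import *
import m1
m1.main()
w=cam("wrist"); save(w["img"],"w2")
c=cloud(w)
v=c[(c[...,2]>.16)&(c[...,2]<.19)&(abs(c[...,1]-.03)<.09)&(abs(c[...,0]-.52)<.09)]; print(np.median(v,0))
s=cam("scene"); save(s["img"],"scene_crop2",(180,120,440,290),3)
E
```

```text
scene 169 [0.4814 0.0789 0.2507] [0.5027 0.1007 0.3079] [0.4984 0.0882 0.2851]
 pk [230. 187.] 188 [ 0.4443 -0.0895  0.0754] [ 4.4290e-01 -8.8600e-02  6.1400e-02  3.0000e-02  8.0699e+01]
 pk [324. 195.] 214 [0.4829 0.1722 0.0754] [4.81300e-01 1.71700e-01 6.82000e-02 3.00000e-02 8.00565e+01]
 pk [223. 221.] 226 [ 0.5548 -0.108   0.0758] [ 5.54800e-01 -1.07200e-01  6.34000e-02  2.70000e-02  8.00031e+01]
side 115 [0.4782 0.076  0.2508] [0.4984 0.0958 0.3081] [0.4865 0.0814 0.2806]
 pk [293. 265.] 186 [ 0.5527 -0.1088  0.0764] [ 5.53300e-01 -1.06600e-01  6.82000e-02  2.65000e-02  8.15662e+01]
 pk [255. 275.] 187 [ 0.4419 -0.0886  0.0764] [ 4.4240e-01 -8.6500e-02  6.6900e-02  2.6800e-02  8.0219e+01]
wrist 1264 [0.478  0.0804 0.2504] [0.4991 0.1023 0.308 ] [0.4884 0.098  0.3041]
 pk [272. 101.] 599 [0.4813 0.1573 0.0766] [4.79400e-01 1.74600e-01 6.59000e-02 2.59000e-02 7.97902e+01]
 pk [243. 307.] 66 [ 0.4405 -0.1123  0.0765] [ 4.37600e-01 -1.09200e-01  1.80000e-02  2.57000e-02  8.02086e+01]
 pk [322. 318.] 215 [ 0.5483 -0.1283  0.076 ] [ 5.48600e-01 -1.28700e-01  1.85000e-02  2.60000e-02  8.01009e+01]
tray [341 167  89  52 614] ((0.757897675037384, 0.2503424882888794), (0.2689415514469147, 0.8476940393447876), 70.78162384033203)
[0.51751141 0.0508218  0.17331921]
```

View pics/scene_crop2.png

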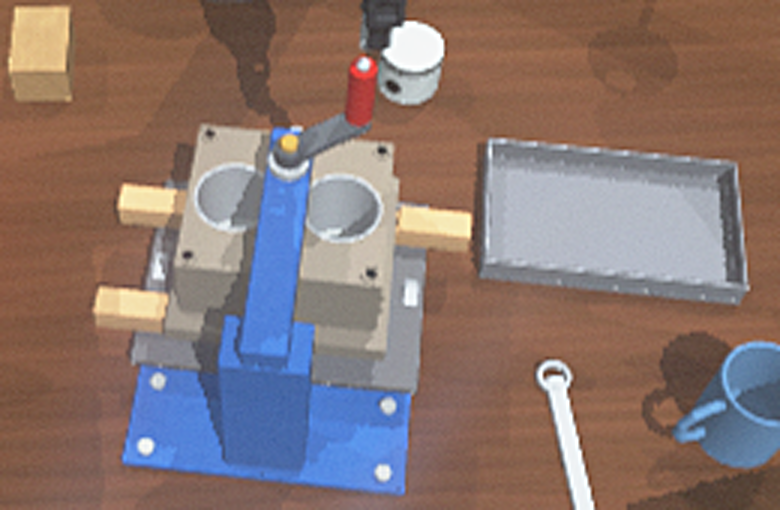

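View pics/w2.png

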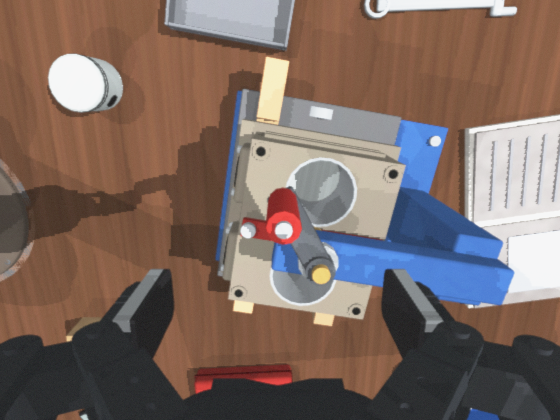

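```bash
cat >> h.py <<'E'
def ray(r,u,v,z):
    d=r["R"]@np.array([(u-r["cx"])/r["fx"],(v-r["cy"])/r["fy"],1]); e=np.array(r["eye"]); return (e+d*(z-e[2])/d[2])
E
python3 - <<'E'
from h import *
s=cam("scene"); save(s["img"],"tr_s",(330,155,440,230),7); d=cam("side"); save(d["img"],"tr_d",(170,155,240,230),8)
E
```

```text
(no output)
```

View pics/tr_s.png

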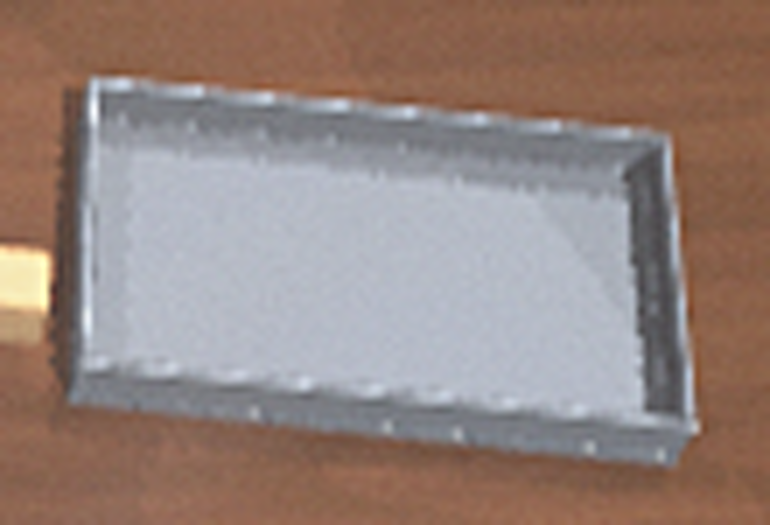

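View pics/tr_d.png

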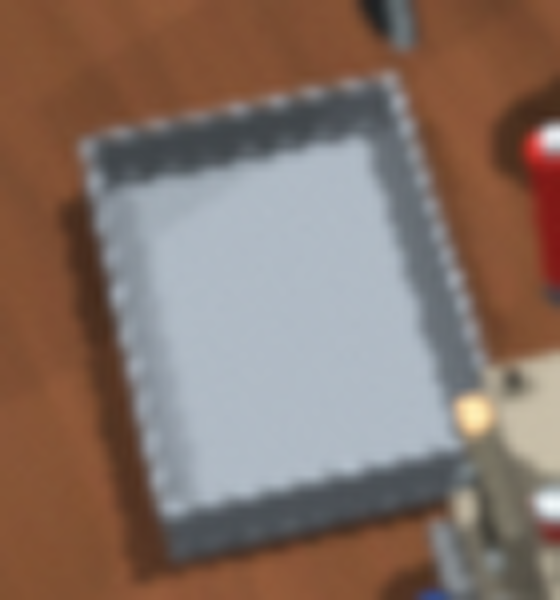

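```bash
python3 - <<'E'
from h import *
s=cam("scene"); d=cam("side")
P=[ray(s,330+u/7-.43,155+v/7-.43,.03)[:2] for u,v in [(92,80),(672,133),(690,428),(78,370)]]
Q=[ray(d,170+u/8-.44,155+v/8-.44,.03)[:2] for u,v in [(85,142),(395,75),(490,375),(170,525)]]
for X in (P,Q):
    X=np.array(X); print(X.round(4),X.mean(0).round(4)); 
    for a in range(4): v=X[(a+1)%4]-X[a]; print(np.hypot(*v).round(4),np.degrees(np.arctan2(v[1],v[0])).round(2))
E
```

```text
[[0.3505 0.2498]
 [0.391  0.4963]
 [0.5383 0.4664]
 [0.4986 0.2226]] [0.4446 0.3588]
0.2497 80.65
0.1503 -11.48
0.247 -99.26
0.1506 169.56
[[0.394  0.4916]
 [0.5408 0.468 ]
 [0.5047 0.2604]
 [0.3518 0.2417]] [0.4478 0.3654]
0.1487 -9.1
0.2108 -99.88
0.154 -173.05
0.2534 80.4
```

jog_arm(
  increments=[
    [[0.8,-0.04,0],[0,0,0],1],
    [[0.8,-0.04,0],[0,0,0],1],
    [[0.8,-0.04,0],[0,0,0.833],1],
    [[0.4,0,0],[0,0,0.833],0.3],
    [[0.3,0,0],[0,0,0.834],0.3],
  ],
)

```text
time_s: 6.57
position: [0.4844, 0.1839, 0.3395]
ee_rot: [-180.0, 0.0, 79.9]
force: [-0.2, -0.2, -0.4]
width: 0.749
```

jog_arm(
  increments=[
    [[0,0,1],[0,0,0],0.3],
    [[0,0,1],[0,0,0],0.3],
    [[0,0,1],[0,0,0],0.3],
    [[0,0,1],[0,0,0],0.3],
    [[0,0,0],[0,0,0],0.3],
  ],
)

```text
time_s: 6.98
position: [0.4813, 0.1813, 0.2134]
ee_rot: [-179.5, 0.3, 80.0]
force: [-0.3, -0.8, -1.2]
width: 0.648
```

```bash
cat > go.py <<'E'
import sys
from h import *
# usage: go.py x y z -> jog units in tool frame
o=observe(); t=np.array([float(a) for a in sys.argv[1:4]])
M=R.from_euler('xyz',o["ee_rot"],degrees=True).as_matrix()
print(o["position"].round(4),o["ee_rot"].round(2),"w",round(o["width"],3),"units",(M.T@(t-o["position"])/.03).round(3))
E
python3 go.py .4819 .1832 .054
python3 - <<'E'
from h import *
w=cam("wrist"); save(w["img"],"w3")
E
```

```text
[0.4813 0.1813 0.2134] [-179.48    0.31   80.01] w 0.648 units [0.094 0.057 5.313]
```

View pics/w3.png

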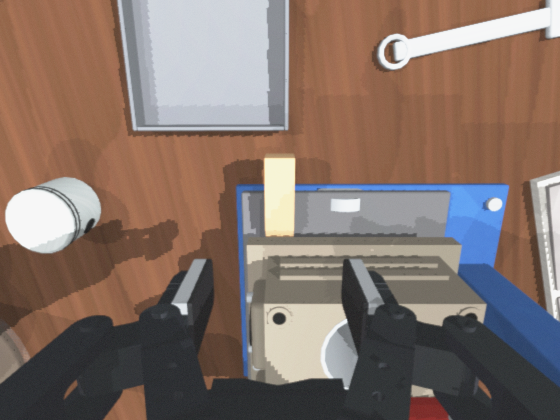

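jog_arm(
  increments=[
    [[0,0.05,1],[0,0,0],0.1],
    [[0,0,1],[0,0,0],0.1],
    [[0,0,1],[0,0,0],0.1],
    [[0,0,1],[0,0,0],0.1],
    [[0,0,0],[0,0,0],0.1],
  ],
)

```text
time_s: 7.45
position: [0.4843, 0.1815, 0.0968]
ee_rot: [-179.7, 0.2, 80.0]
force: [-1.0, 0.3, -1.2]
width: 0.55
```

```bash
python3 - <<'E'
from h import *
for i in range(6): observe()
w=cam("wrist")
E
python3 go.py .4819 .1832 .054
```

```text
[0.4854 0.1819 0.0997] [-1.7986e+02  8.0000e-02  8.0000e+01] w 0.551 units [ 0.024 -0.119  1.522]
```

jog_arm(
  increments=[
    [[0.02,-0.1,0.8],[0,0,0],0.1],
    [[0,0,0.72],[0,0,0],0.1],
    [[0,0,0],[0,0,0],0.1],
    [[0,0,0],[0,0,0],0.1],
    [[0,0,0],[0,0,0],-1],
  ],
)

```text
time_s: 7.92
position: [0.4851, 0.184, 0.0573]
ee_rot: [179.8, -0.1, 80.0]
force: [0.3, 0.2, -0.6]
width: 0.427
```

jog_arm(
  increments=[
    [[0,0,0],[0,0,0],-1],
    [[0,0,0],[0,0,0],-1],
    [[0,0,0],[0,0,0],-1],
    [[0,0,0],[0,0,0],-1],
    [[0,0,0],[0,0,0],-1],
  ],
)

```text
time_s: 8.33
position: [0.4834, 0.1833, 0.0546]
ee_rot: [180.0, -0.0, 80.0]
force: [-0.6, -0.7, -0.9]
width: 0.001
```

```bash
python3 - <<'E'
from h import *
w=cam("wrist"); save(w["img"],"w4")
d=cam("side"); save(d["img"],"d4",(170,120,340,300),4)
s=cam("scene"); save(s["img"],"s4",(200,120,440,290),3.3)
print(observe()["width"])
E
```

```text
-0.00174105402357594
```

View pics/w4.png

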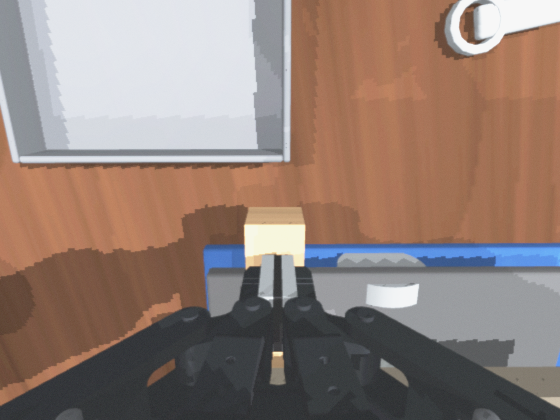

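View pics/s4.png

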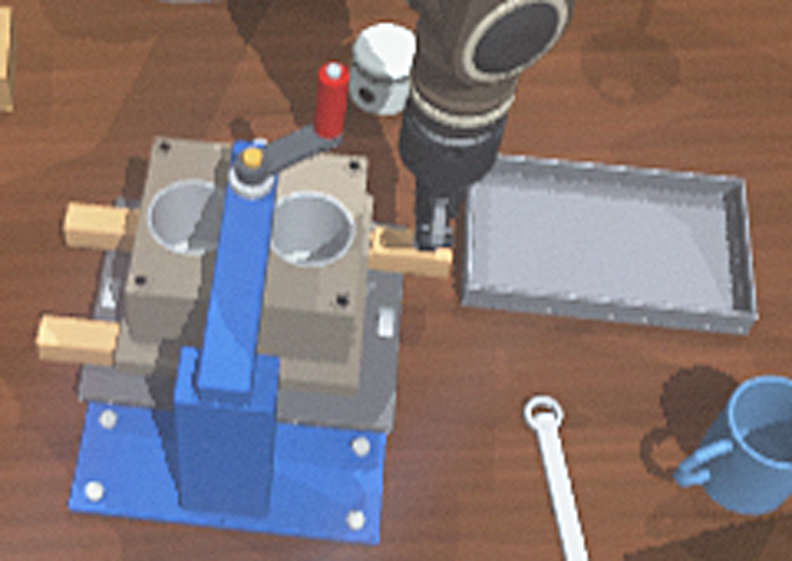

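```bash
python3 - <<'E'
from h import *
s=cam("scene"); c=cloud(s); save(s["img"],"s5",(300,165,350,215),14)
for v in range(180,206,2): print(v,[tuple((c[v,u]*1000).round().astype(int)) for u in range(312,340,3)])
save(cam("side")["img"],"d5",(200,150,300,250),7)
E
```

```text
180 [(np.int64(448), np.int64(139), np.int64(100)), (np.int64(378), np.int64(165), np.int64(1)), (np.int64(378), np.int64(174), np.int64(0)), (np.int64(379), np.int64(183), np.int64(2)), (np.int64(377), np.int64(193), np.int64(-2)), (np.int64(498), np.int64(166), np.int64(166)), (np.int64(520), np.int64(167), np.int64(197)), (np.int64(519), np.int64(175), np.int64(195)), (np.int64(522), np.int64(182), np.int64(198)), (np.int64(503), np.int64(196), np.int64(171))]
182 [(np.int64(456), np.int64(138), np.int64(100)), (np.int64(387), np.int64(164), np.int64(3)), (np.int64(386), np.int64(173), np.int64(1)), (np.int64(385), np.int64(183), np.int64(-1)), (np.int64(386), np.int64(192), np.int64(0)), (np.int64(497), np.int64(168), np.int64(156)), (np.int64(521), np.int64(168), np.int64(189)), (np.int64(520), np.int64(176), np.int64(187)), (np.int64(525), np.int64(182), np.int64(193)), (np.int64(502), np.int64(198), np.int64(160))]
184 [(np.int64(460), np.int64(138), np.int64(97)), (np.int64(391), np.int64(164), np.int64(-2)), (np.int64(394), np.int64(172), np.int64(3)), (np.int64(392), np.int
[... 4263 characters left out ...]
4(52)), (np.int64(494), np.int64(181), np.int64(55)), (np.int64(497), np.int64(188), np.int64(58)), (np.int64(499), np.int64(196), np.int64(62)), (np.int64(459), np.int64(219), np.int64(-2)), (np.int64(461), np.int64(227), np.int64(0))]
204 [(np.int64(494), np.int64(139), np.int64(47)), (np.int64(497), np.int64(147), np.int64(52)), (np.int64(497), np.int64(155), np.int64(51)), (np.int64(495), np.int64(164), np.int64(47)), (np.int64(465), np.int64(182), np.int64(-1)), (np.int64(468), np.int64(190), np.int64(4)), (np.int64(464), np.int64(200), np.int64(-4)), (np.int64(465), np.int64(209), np.int64(-4)), (np.int64(467), np.int64(218), np.int64(-1)), (np.int64(466), np.int64(227), np.int64(-3))]
```

View pics/s5.png

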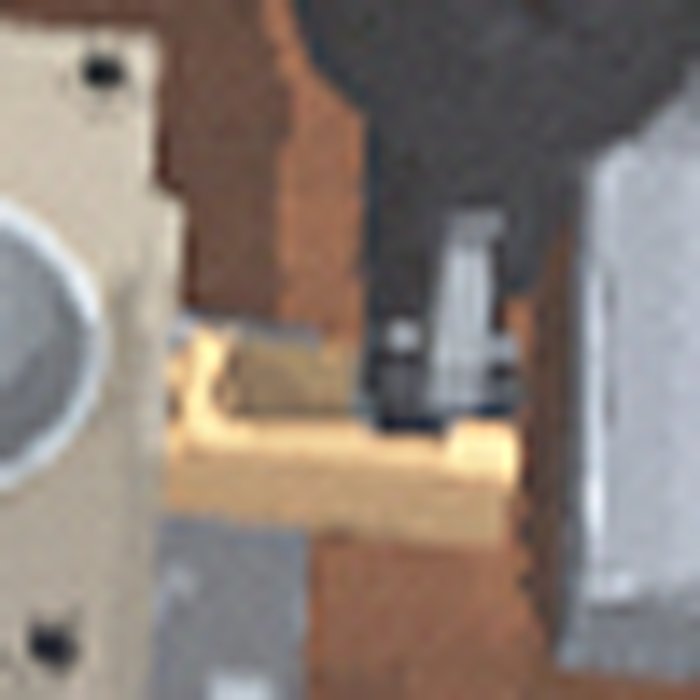

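View pics/d5.png

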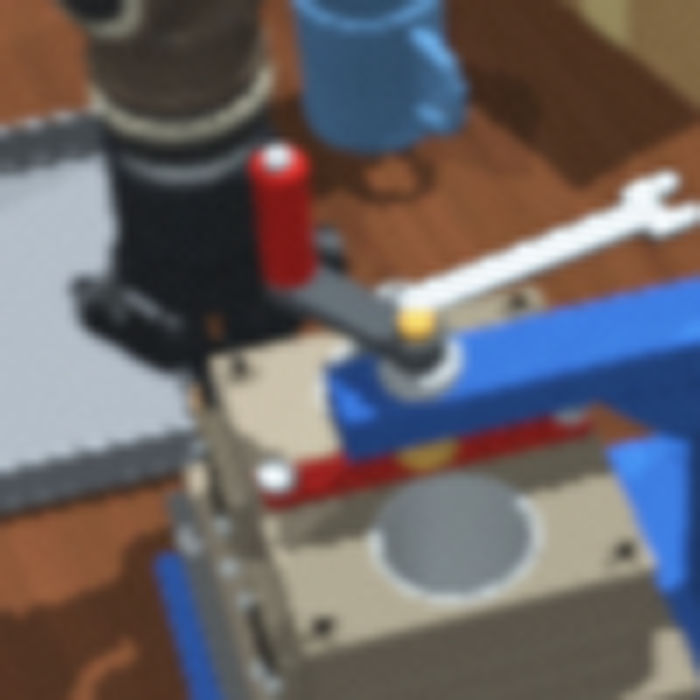

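```bash
python3 - <<'E'
from h import *
w=cam("wrist"); c=cloud(w); save(w["img"],"w5",(200,190,360,420),3.4)
for v in (215,230,245,258,270,285,300,320,340,355,365,380): print(v,[(int(u),(c[v,u]*1000).round().astype(int).tolist()) for u in (250,262,270,277,284,292,305)])
print(observe())
E
```

```text
215 [(250, [474, 209, 64]), (262, [479, 208, 64]), (270, [483, 207, 62]), (277, [486, 206, 64]), (284, [489, 206, 63]), (292, [493, 205, 64]), (305, [500, 183, 1])]
230 [(250, [474, 206, 76]), (262, [479, 205, 77]), (270, [483, 204, 75]), (277, [486, 204, 77]), (284, [489, 204, 77]), (292, [492, 203, 76]), (305, [498, 202, 76])]
245 [(250, [473, 199, 76]), (262, [478, 198, 75]), (270, [481, 197, 76]), (277, [484, 197, 77]), (284, [487, 197, 77]), (292, [491, 195, 76]), (305, [497, 164, 5])]
258 [(250, [471, 193, 76]), (262, [478, 196, 86]), (270, [481, 196, 86]), (277, [484, 195, 86]), (284, [487, 194, 85]), (292, [490, 194, 86]), (305, [496, 158, 11])]
270 [(250, [472, 193, 88]), (262, [479, 197, 97]), (270, [482, 196, 97]), (277, [484, 195, 97]), (284, [487, 194, 96]), (292, [490, 194, 97]), (305, [495, 189, 89])]
285 [(250, [474, 194, 102]), (262, [479, 196, 108]), (270, [482, 195, 108]), (277, [484, 195, 108]), (284, [487, 195, 108]), (292, [489, 194, 108]), (305, [494, 189, 100])]
300 [(250, [476, 199, 122]), (262, [479, 197, 119]), (270, [482, 194, 115]), (277, [484, 194, 115])
[... 884 characters left out ...]
), (292, [487, 187, 144]), (305, [491, 200, 159])]
{'time_s': 8.6333, 'qpos': array([ 2.07728807e+01,  8.96343360e+00, -1.97640748e+01,  6.12813438e+01,
        9.40858143e-05,  1.20771239e+02]), 'qvel': array([ 0.07527401, -0.04744268, -0.01882711,  0.0280257 ,  0.02692418,
        0.062472  ]), 'tau': array([-3.34371198e-04, -4.37277889e+01,  3.34550679e+01,  5.10689279e-03,
        2.16965987e-04, -9.31190357e-06]), 'position': array([0.48321098, 0.18329352, 0.05424263]), 'ee_rot': array([-1.79992346e+02,  4.44807397e-03,  8.00016418e+01]), 'force': array([ 0.63901438,  0.65191472, -0.29466373]), 'ft_torque': array([-0.03202959,  0.05427976, -0.0845596 ]), 'width': -0.0002278603360631649}
```

View pics/w5.png

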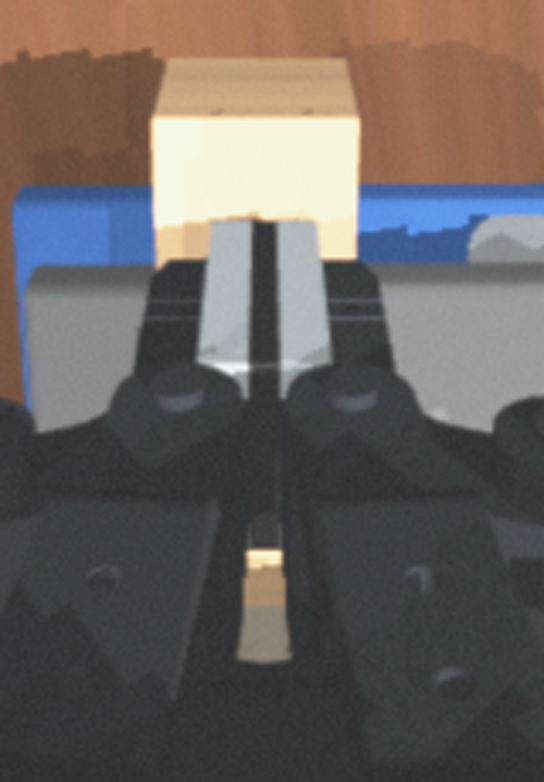

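jog_arm(
  increments=[
    [[0,0,-0.5],[0,0,0],-1],
    [[0,0,-0.5],[0,0,0],-1],
    [[0,0,0],[0,0,0],-1],
    [[0,0,0],[0,0,0],-1],
  ],
)

```text
time_s: 8.97
position: [0.4839, 0.1836, 0.0848]
ee_rot: [179.9, -0.1, 80.0]
force: [-1.2, 0.4, 0.2]
width: -0.002
```

```bash
python3 - <<'E'
from h import *
w=cam("wrist"); c=cloud(w); save(w["img"],"w6")
print(observe()["position"],observe()["force"])
for v in range(225,270,4): print(v,[(int(u),(c[v,u]*1000).round().astype(int).tolist()) for u in (262,268,286,292)])
E
```

```text
[0.48332452 0.18335395 0.08401252] [-0.08814255  0.00119555  0.00419552]
225 [(262, [477, 197, 75]), (268, [480, 196, 77]), (286, [489, 195, 76]), (292, [492, 194, 76])]
229 [(262, [477, 195, 76]), (268, [480, 194, 76]), (286, [489, 193, 77]), (292, [492, 192, 77])]
233 [(262, [476, 192, 76]), (268, [479, 192, 77]), (286, [489, 190, 76]), (292, [492, 190, 76])]
237 [(262, [476, 190, 77]), (268, [479, 190, 76]), (286, [488, 188, 76]), (292, [491, 188, 77])]
241 [(262, [475, 188, 77]), (268, [479, 188, 77]), (286, [488, 186, 77]), (292, [491, 185, 77])]
245 [(262, [475, 186, 76]), (268, [478, 185, 75]), (286, [487, 183, 76]), (292, [491, 183, 77])]
249 [(262, [474, 183, 76]), (268, [478, 183, 77]), (286, [487, 181, 76]), (292, [490, 181, 76])]
253 [(262, [474, 181, 77]), (268, [477, 181, 77]), (286, [487, 179, 76]), (292, [490, 178, 76])]
257 [(262, [479, 196, 115]), (268, [481, 196, 115]), (286, [488, 195, 116]), (292, [491, 194, 115])]
261 [(262, [479, 197, 120]), (268, [481, 196, 119]), (286, [488, 194, 119]), (292, [491, 194, 119])]
265 [(262, [479, 196, 122]), (268, [481, 196, 123]), (286, [488, 195, 123]), (292, [491, 194, 123])]
269 [(262, [479, 197, 127]), (268, [481, 195, 124]), (286, [488, 195, 126]), (292, [490, 194, 126])]
```

View pics/w6.png

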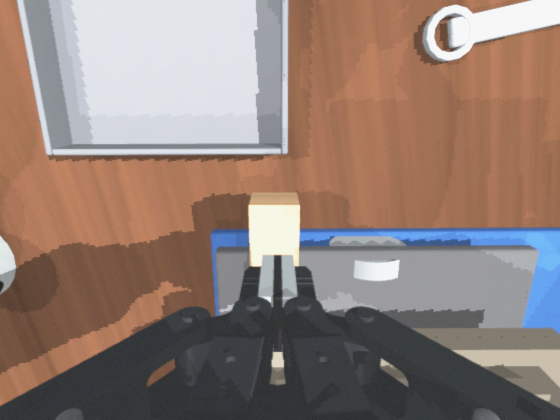

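jog_arm(
  increments=[
    [[0,0,0],[0,0,0],0.1],
    [[0,0,0],[0,0,0],0.1],
    [[0,0,0],[0,0,0],0.1],
    [[0,0,0.5],[0,0,0],0.1],
    [[0,0,0.5],[0,0,0],0.1],
  ],
)

```text
time_s: 9.43
position: [0.4839, 0.1835, 0.0544]
ee_rot: [179.9, -0.0, 80.0]
force: [-0.6, 0.2, -0.0]
width: 0.554
```

jog_arm(
  increments=[
    [[0,0,0.3],[0,0,0],0.1],
    [[0,0,0.3],[0,0,0],0.1],
    [[0,0,0.2],[0,0,0],0.1],
    [[0,0,0.2],[0,0,0],0.1],
    [[0,0,0],[0,0,0],0.1],
  ],
)

```text
time_s: 9.85
position: [0.4827, 0.1831, 0.0232]
ee_rot: [-179.9, 0.0, 80.0]
force: [-1.0, 0.7, -0.3]
width: 0.549
```

```bash
python3 - <<'E'
from h import *
w=cam("wrist"); c=cloud(w); save(w["img"],"w7")
print(observe()["position"],observe()["force"])
E
```

```text
[0.48302316 0.18322624 0.02392411] [ 0.02101564 -0.26272036  0.14607445]
```

View pics/w7.png

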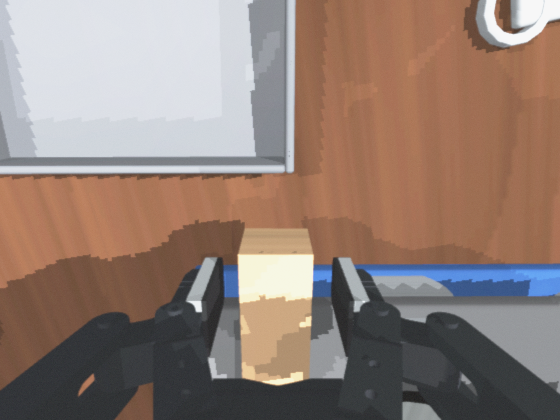

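jog_arm(
  increments=[
    [[0,0,0],[0,0,0],-1],
    [[0,0,0],[0,0,0],-1],
    [[0,0,0],[0,0,0],-1],
    [[0,0,0],[0,0,0],-1],
    [[0,0,0],[0,0,0],-1],
  ],
)

```text
time_s: 10.32
position: [0.4838, 0.1835, 0.025]
ee_rot: [179.9, -0.0, 80.0]
force: [-0.5, 0.2, 4.5]
width: 0.292
```

```bash
python3 - <<'E'
from h import *
w=cam("wrist"); c=cloud(w); save(w["img"],"w8")
print(observe()["position"],observe()["force"],observe()["width"])
for v in range(238,300,5): print(v,[(int(u),(c[v,u]*1000).round().astype(int).tolist()) for u in (236,240,314,318)])
E
```

```text
[0.4837605  0.18352988 0.02504171] [-0.46197515  0.49300377  6.13122037] 0.2931957270335476
238 [(236, [459, 186, 1]), (240, [461, 186, 0]), (314, [503, 178, 0]), (318, [505, 177, 0])]
243 [(236, [458, 183, -1]), (240, [461, 183, 1]), (314, [503, 175, 0]), (318, [505, 174, -1])]
248 [(236, [458, 180, 0]), (240, [460, 179, 0]), (314, [502, 172, 0]), (318, [505, 171, 0])]
253 [(236, [457, 177, 1]), (240, [459, 176, 0]), (314, [499, 203, 75]), (318, [504, 169, 1])]
258 [(236, [468, 198, 56]), (240, [470, 198, 57]), (314, [499, 202, 77]), (318, [501, 192, 57])]
263 [(236, [468, 198, 60]), (240, [470, 198, 62]), (314, [499, 200, 75]), (318, [501, 193, 62])]
268 [(236, [469, 198, 66]), (240, [470, 198, 65]), (314, [499, 198, 76]), (318, [500, 193, 67])]
273 [(236, [470, 198, 70]), (240, [471, 198, 69]), (314, [498, 196, 76]), (318, [500, 192, 69])]
278 [(236, [470, 198, 74]), (240, [471, 198, 74]), (314, [498, 194, 76]), (318, [499, 193, 74])]
283 [(236, [470, 198, 78]), (240, [472, 198, 77]), (314, [498, 194, 78]), (318, [499, 193, 77])]
288 [(236, [471, 198, 82]), (240, [472, 198, 82]), (314, [497, 193, 80]), (318, [499, 193, 82])]
293 [(236, [471, 198, 84]), (240, [472, 197, 83]), (314, [497, 192, 83]), (318, [498, 193, 84])]
298 [(236, [471, 197, 86]), (240, [472, 197, 86]), (314, [497, 191, 83]), (318, [498, 192, 87])]
```

View pics/w8.png

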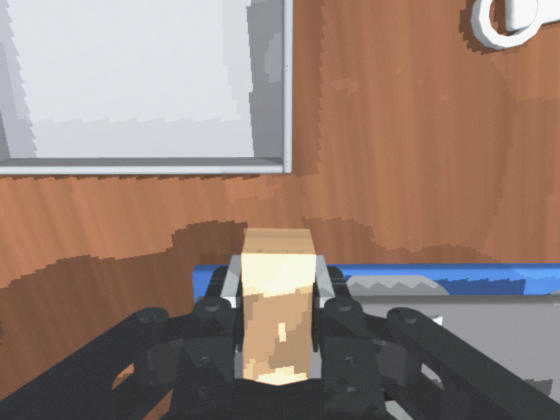

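jog_arm(
  increments=[
    [[0.25,0,0],[0,0,0],-1],
    [[0.4,0,0],[0,0,0],-1],
    [[0.4,0,0],[0,0,0],-1],
    [[0.4,0,0],[0,0,0],-1],
    [[0.4,0,0],[0,0,0],-1],
  ],
)

```text
time_s: 10.78
position: [0.4931, 0.2387, 0.0244]
ee_rot: [180.0, 0.0, 80.0]
force: [0.2, -2.3, 5.0]
width: 0.294
```

jog_arm(
  increments=[
    [[0.4,0,-0.1],[0,0,0],-1],
    [[0.4,0,-0.2],[0,0,0],-1],
    [[0.2,0,-0.7],[0,0,0],-1],
    [[0,0,-0.7],[0,0,0],-1],
    [[0,0,0],[0,0,0],-1],
  ],
)

```text
time_s: 11.2
position: [0.4998, 0.2703, 0.0787]
ee_rot: [179.8, -0.2, 80.1]
force: [0.4, -0.1, 0.5]
width: 0.293
```

```bash
python3 - <<'E'
from h import *
w=cam("wrist"); c=cloud(w); save(w["img"],"w9")
s=cam("scene"); save(s["img"],"s9",(200,120,440,290),3.3)
print(observe()["position"],observe()["force"],observe()["width"])
E
```

```text
[0.49840916 0.26881179 0.07540936] [ 0.04960805 -0.87124082 -0.95521176] 0.2968120909409525
```

View pics/w9.png

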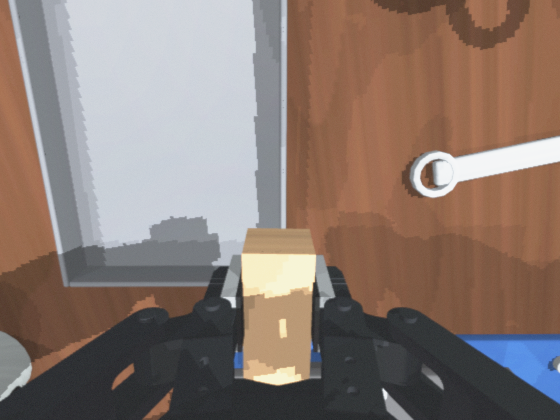

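View pics/s9.png

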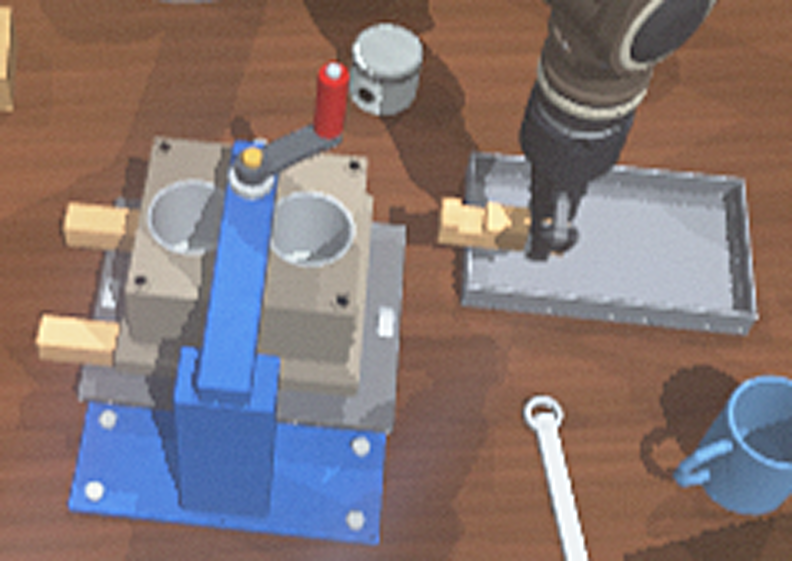

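```bash
python3 - <<'E'
from h import *
w=cam("wrist")
for p in [(283,285),(65,285),(15,8)]: print(ray(w,*p,.03).round(4))
u=np.array([.1736,.9848]);v=np.array([.9848,-.1736]);c=np.array([.4446,.3588])
for a,b in [(75,-125),(-75,-125)]: print(c+a/1e3*v+b/1e3*u)
E
python3 go.py .4096 .3325 .0754
```

```text
[0.4935 0.2253 0.03  ]
[0.3506 0.2505 0.03  ]
[0.381  0.4124 0.03  ]
[0.49676 0.22268]
[0.34904 0.24872]
[0.4977 0.2682 0.0745] [-179.94   -0.     80.04] w 0.294 units [ 1.604 -3.265 -0.028]
```

jog_arm(
  increments=[
    [[0.4,-0.8,0],[0,0,0],-1],
    [[0.4,-0.8,0],[0,0,0],-1],
    [[0.4,-0.8,0],[0,0,0],-1],
    [[0.4,-0.8,0],[0,0,0],-1],
    [[0,-0.07,0.5],[0,0,0],-1],
  ],
)

```text
time_s: 11.77
position: [0.4075, 0.3344, 0.0611]
ee_rot: [-180.0, -0.1, 80.2]
force: [0.3, 0.4, -0.3]
width: 0.295
```

jog_arm(
  increments=[
    [[0,0,0.8],[0,0,0],-1],
    [[0,0,0.8],[0,0,0],-1],
    [[0,0,0.5],[0,0,0],-1],
    [[0,0,0],[0,0,0],-1],
    [[0,0,0],[0,0,0],-1],
  ],
)

```text
time_s: 12.18
position: [0.4084, 0.3309, -0.0043]
ee_rot: [-179.8, 0.2, 80.0]
force: [0.6, 0.1, 0.2]
width: 0.292
```

```bash
python3 - <<'E'
from h import *
w=cam("wrist"); c=cloud(w); save(w["img"],"w10")
s=cam("scene"); save(s["img"],"s10",(200,120,440,290),3.3)
E
python3 go.py .4096 .3325 -.0205
```

```text
[ 0.4101  0.3321 -0.0022] [ 1.7999e+02 -2.0000e-02  7.9990e+01] w 0.293 units [ 0.011 -0.019  0.609]
```

View pics/w10.png

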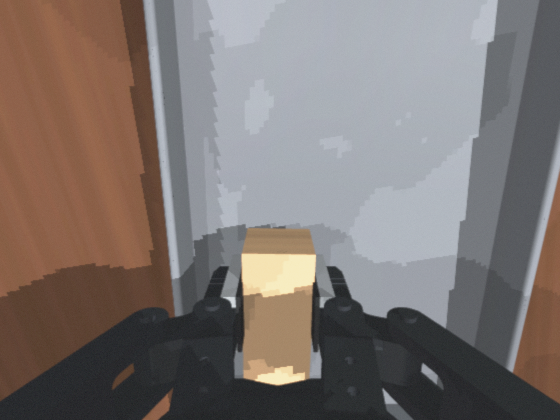

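View pics/s10.png

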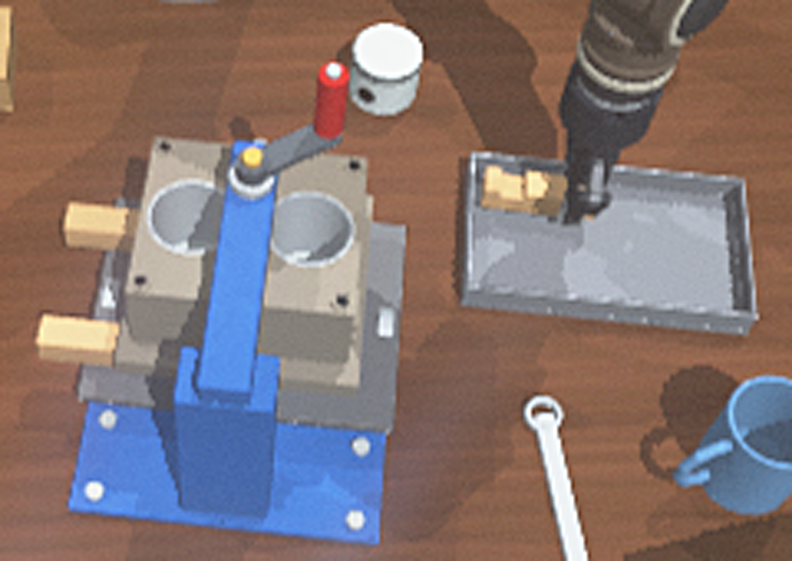

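jog_arm(
  increments=[
    [[0,0,0.3],[0,0,0],-1],
    [[0,0,0.27],[0,0,0],-1],
    [[0,0,0],[0,0,0],-1],
    [[0,0,0],[0,0,0],-1],
    [[0,0,0],[0,0,0],-1],
  ],
)

```text
time_s: 12.7
position: [0.4107, 0.3325, -0.0193]
ee_rot: [179.9, -0.1, 80.0]
force: [1.4, 0.5, 2.5]
width: 0.295
```

jog_arm(
  increments=[
    [[0,0,0],[0,0,0],-0.16],
    [[0,0,0],[0,0,0],-0.16],
    [[0,0,0],[0,0,0],-0.16],
    [[0,0,-0.5],[0,0,0],-0.16],
    [[0,0,-1],[0,0,0],-0.16],
  ],
)

```text
time_s: 13.12
position: [0.4071, 0.3297, 0.0219]
ee_rot: [-179.7, 0.3, 80.0]
force: [0.1, 0.3, 0.0]
width: 0.419
```

jog_arm(
  increments=[
    [[0,0,-1],[0,0,0],0.1],
    [[0,0,-1],[0,0,0],0.1],
    [[0,0,-1],[0,0,0],0.1],
    [[0,0,-1],[0,0,0],0.1],
    [[0,0,-1],[0,0,0],0.1],
  ],
)

```text
time_s: 13.53
position: [0.4093, 0.3314, 0.1764]
ee_rot: [-180.0, 0.0, 80.0]
force: [-0.6, 1.1, 0.3]
width: 0.548
```

```bash
python3 - <<'E'
from h import *
w=cam("wrist"); c=cloud(w); save(w["img"],"w11")
s=cam("scene"); save(s["img"],"s11",(180,120,440,290),3)
E
python3 go.py .4411 -.096 .36
```

```text
[0.4115 0.3332 0.1802] [179.72  -0.33  80.  ] w 0.553 units [-13.884   3.485  -6.056]
```

View pics/w11.png

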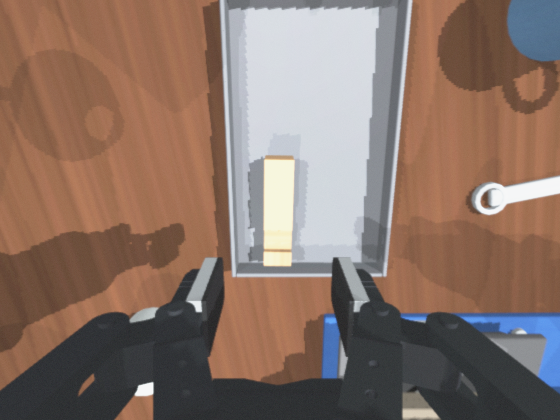

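View pics/s11.png

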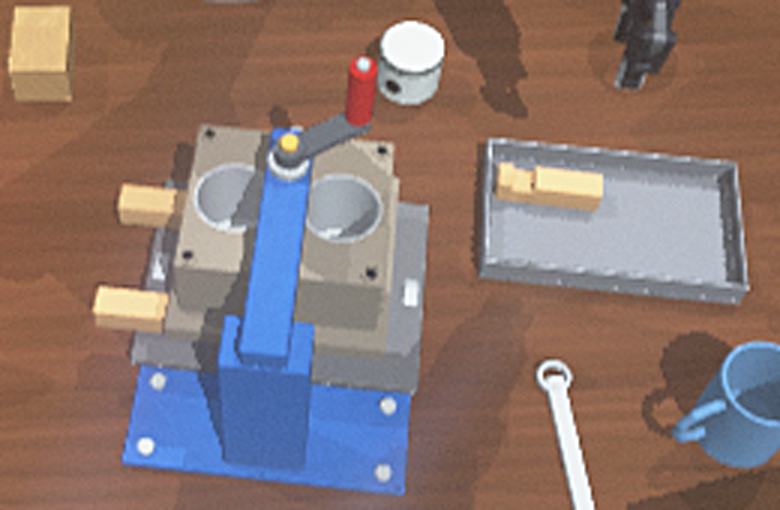

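jog_arm(
  increments=[
    [[-0.2,0,-1],[0,0,0],0.1],
    [[-0.9,0.2,-1],[0,0,0],0.1],
    [[-1,0.25,-0.9],[0,0,0],0.1],
    [[-1,0.25,-0.9],[0,0,0],0.1],
    [[-1,0.25,-0.9],[0,0,0],0.1],
  ],
)

```text
time_s: 14.05
position: [0.4159, 0.2045, 0.3165]
ee_rot: [-179.9, 0.1, 80.1]
force: [0.8, -0.3, 0.9]
width: 0.548
```

jog_arm(
  increments=[
    [[-1,0.25,0],[0,0,0],0.1],
    [[-1,0.25,0],[0,0,0],0.1],
    [[-1,0.25,0],[0,0,0],0.1],
    [[-1,0.25,0],[0,0,0],0.1],
    [[-1,0.25,0],[0,0,0],0.1],
  ],
)

```text
time_s: 14.47
position: [0.427, 0.0501, 0.3153]
ee_rot: [-179.9, 0.0, 80.0]
force: [0.2, 0.5, -0.0]
width: 0.547
```

jog_arm(
  increments=[
    [[-1,0.3,0],[0,0,0],0.1],
    [[-1,0.3,0],[0,0,0],0.1],
    [[-1,0.3,0],[0,0,0],0.1],
    [[-1,0.3,0],[0,0,0],0.1],
    [[0,0,0],[0,0,0],0.1],
  ],
)

```text
time_s: 14.88
position: [0.4421, -0.077, 0.3147]
ee_rot: [-179.9, 0.1, 79.7]
force: [-0.0, -1.0, -1.2]
width: 0.551
```

```bash
python3 - <<'E'
from h import *
w=cam("wrist"); c=cloud(w); save(w["img"],"w12")
E
python3 go.py .4411 -.096 .0245
```

```text
[ 0.4418 -0.0751  0.3149] [-1.7987e+02  1.0000e-02  7.9740e+01] w 0.555 units [-0.687  0.121  9.679]
```

View pics/w12.png

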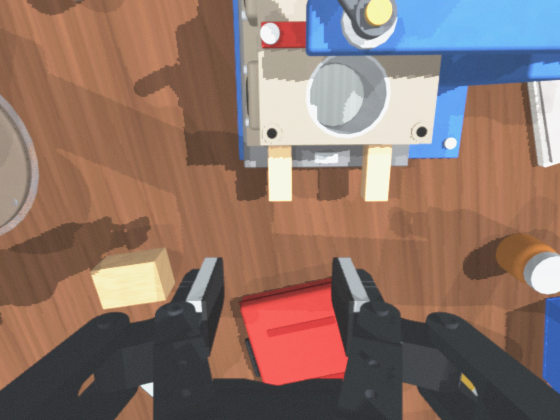

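```bash
python3 m1.py | grep -A4 wrist; python3 go.py .4401 -.1019 .030
```

```text
[ 0.4419 -0.072   0.316 ] [-1.7998e+02 -1.0000e-02  8.0090e+01] w 0.548 units [-0.995  0.116  9.533]
```

jog_arm(
  increments=[
    [[-0.5,0.06,0.8],[0,0,0],0.1],
    [[-0.5,0.06,1],[0,0,0],0.1],
    [[0,0,1],[0,0,0],0.1],
    [[0,0,1],[0,0,0],0.1],
    [[0,0,1],[0,0,0],0.1],
  ],
)

```text
time_s: 15.6
position: [0.4403, -0.1022, 0.1709]
ee_rot: [180.0, -0.0, 80.1]
force: [1.0, 0.4, -0.3]
width: 0.552
```

jog_arm(
  increments=[
    [[0,0,1],[0,0,0],0.1],
    [[0,0,1],[0,0,0],0.1],
    [[0,0,0.5],[0,0,0],0.1],
    [[0,0,0],[0,0,0],0.1],
    [[0,0,0],[0,0,0],0.1],
  ],
)

```text
time_s: 16.02
position: [0.4399, -0.1021, 0.097]
ee_rot: [-179.9, -0.0, 80.1]
force: [-0.9, 0.0, 0.1]
width: 0.552
```

```bash
python3 - <<'E'
from h import *
w=cam("wrist"); c=cloud(w); save(w["img"],"w13")
E
python3 go.py .4401 -.1019 .030
```

```text
[ 0.4409 -0.1025  0.0982] [179.95   0.    80.08] w 0.551 units [ 0.015 -0.03   2.272]
```

View pics/w13.png

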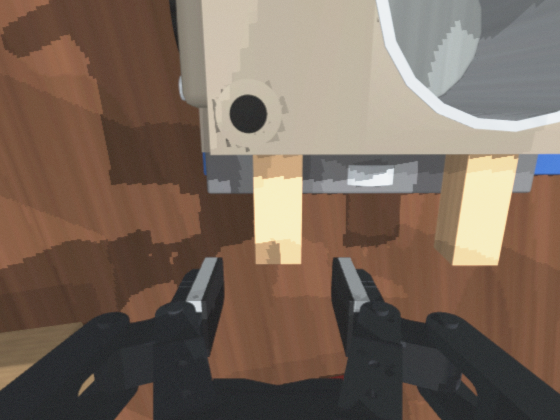

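jog_arm(
  increments=[
    [[0,0,0.6],[0,0,0],0.1],
    [[0,0,0.6],[0,0,0],0.1],
    [[0,0,0.5],[0,0,0],0.1],
    [[0,0,0.3],[0,0,0],0.1],
    [[0,0,0.27],[0,0,0],0.1],
  ],
)

```text
time_s: 16.48
position: [0.4413, -0.1031, 0.0298]
ee_rot: [179.9, 0.0, 80.0]
force: [0.2, 0.1, 0.2]
width: 0.549
```

jog_arm(
  increments=[
    [[0,0,0],[0,0,0],-1],
    [[0,0,0],[0,0,0],-1],
    [[0,0,0],[0,0,0],-1],
    [[0,0,0],[0,0,0],-1],
    [[0,0,0],[0,0,0],-1],
  ],
)

```text
time_s: 16.9
position: [0.441, -0.1033, 0.0299]
ee_rot: [179.9, 0.0, 80.0]
force: [-0.2, -0.4, 1.6]
width: 0.292
```

```bash
python3 - <<'E'
from h import *
w=cam("wrist"); c=cloud(w); save(w["img"],"w14")
E
python3 go.py .4401 -.1019 .030
```

```text
[ 0.441  -0.1033  0.0299] [1.7992e+02 1.0000e-02 8.0000e+01] w 0.289 units [ 0.04  -0.038 -0.004]
```

View pics/w14.png

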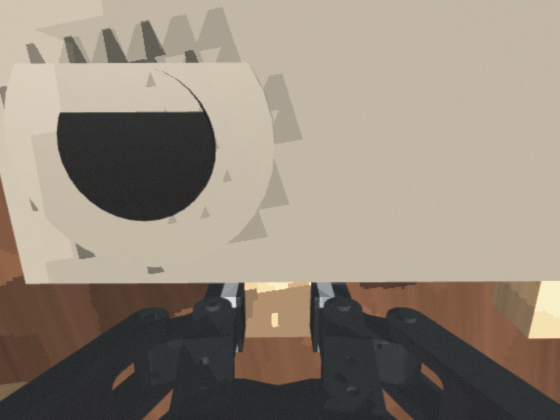

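jog_arm(
  increments=[
    [[-0.25,0,0],[0,0,0],-1],
    [[-0.4,0,0],[0,0,0],-1],
    [[-0.4,0,0],[0,0,0],-1],
    [[-0.4,0,0],[0,0,0],-1],
    [[-0.4,0,0],[0,0,0],-1],
  ],
)

```text
time_s: 17.37
position: [0.4309, -0.1584, 0.0295]
ee_rot: [180.0, -0.0, 80.0]
force: [0.7, 0.9, 2.2]
width: 0.294
```

jog_arm(
  increments=[
    [[-0.4,0,-0.05],[0,0,0],-1],
    [[-0.5,0,-0.1],[0,0,0],-1],
    [[-0.5,0,-0.3],[0,0,0],-1],
    [[-0.3,0,-1],[0,0,0],-1],
    [[0,0,-1],[0,0,0],-1],
  ],
)

```text
time_s: 17.78
position: [0.4201, -0.2093, 0.1022]
ee_rot: [-179.8, -0.0, 79.9]
force: [1.2, -0.3, -0.3]
width: 0.291
```

```bash
python3 - <<'E'
from h import *
w=cam("wrist"); c=cloud(w); save(w["img"],"w15")
s=cam("scene"); save(s["img"],"s15",(160,120,440,290),2.8)
E
python3 go.py .4401 -.1019 .34
```

```text
[ 0.424  -0.2102  0.107 ] [1.7961e+02 1.3000e-01 7.9920e+01] w 0.293 units [ 3.631 -0.051 -7.775]
```

View pics/w15.png

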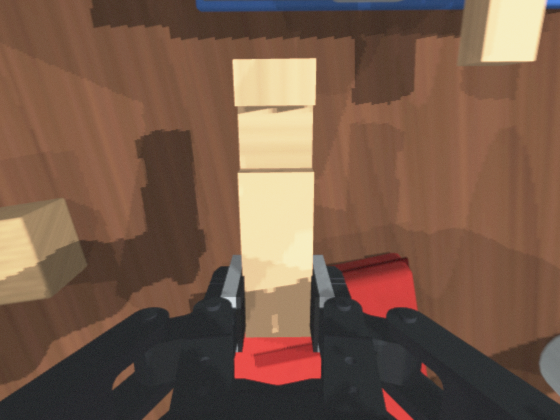

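View pics/s15.png

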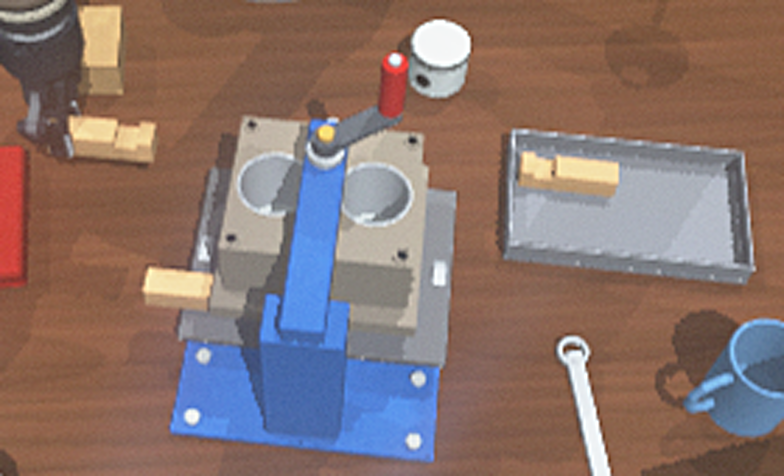

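jog_arm(
  increments=[
    [[0,0,-1],[0,0,0],-1],
    [[0,0,-1],[0,0,0],-1],
    [[0,0,-1],[0,0,0],-1],
    [[0.3,-0.1,-1],[0,0,0],-1],
    [[0.5,-0.1,-1],[0,0,0],-1],
  ],
)

```text
time_s: 18.3
position: [0.4196, -0.184, 0.2532]
ee_rot: [-179.9, 0.0, 79.9]
force: [0.3, 0.2, -1.1]
width: 0.291
```

jog_arm(
  increments=[
    [[0.5,-0.1,-1],[0,0,0],-1],
    [[0.5,-0.1,-1],[0,0,0],-1],
    [[0.8,-0.2,-0.3],[0,0,0],-1],
    [[1,-0.2,0],[0,0,0],-1],
    [[1,-0.2,0],[0,0,0],-1],
  ],
)

```text
time_s: 18.72
position: [0.4165, -0.0664, 0.322]
ee_rot: [179.9, 0.0, 79.9]
force: [-0.1, 0.4, -0.5]
width: 0.29
```

jog_arm(
  increments=[
    [[1,-0.2,0],[0,0,0],-1],
    [[1,-0.2,0],[0,0,0],-1],
    [[1,-0.2,0],[0,0,0],-1],
    [[1,-0.2,0],[0,0,0],-1],
    [[1,-0.2,0],[0,0,0],-1],
  ],
)

```text
time_s: 19.13
position: [0.4125, 0.0872, 0.3211]
ee_rot: [-180.0, 0.0, 80.0]
force: [0.9, -0.1, -0.3]
width: 0.293
```

jog_arm(
  increments=[
    [[1,-0.2,0],[0,0,0],-1],
    [[1,-0.2,0],[0,0,0],-1],
    [[1,-0.2,0],[0,0,0],-1],
    [[1,-0.2,0],[0,0,0],-1],
    [[1,-0.2,0],[0,0,0],-1],
  ],
)

```text
time_s: 19.55
position: [0.4091, 0.2403, 0.321]
ee_rot: [-180.0, 0.0, 80.0]
force: [0.8, -0.1, -1.0]
width: 0.288
```

```bash
python3 go.py .4194 .3886 .325
```

```text
[0.4091 0.2403 0.321 ] [-1.7998e+02  4.0000e-02  8.0020e+01] w 0.288 units [ 4.93  -0.517 -0.138]
```

jog_arm(
  increments=[
    [[1,-0.15,0],[0,0,0],-1],
    [[1,-0.15,0],[0,0,0],-1],
    [[1,-0.15,0],[0,0,0],-1],
    [[1,-0.1,0],[0,0,0],-1],
    [[0.6,0,0.2],[0,0,0],-1],
  ],
)

```text
time_s: 19.97
position: [0.4171, 0.3805, 0.315]
ee_rot: [-180.0, -0.0, 80.1]
force: [0.5, -0.6, -1.5]
width: 0.29
```

jog_arm(
  increments=[
    [[0,0,0.8],[0,0,0],-1],
    [[0,0,1],[0,0,0],-1],
    [[0,0,1],[0,0,0],-1],
    [[0,0,1],[0,0,0],-1],
    [[0,0,1],[0,0,0],-1],
  ],
)

```text
time_s: 20.38
position: [0.4169, 0.3773, 0.1693]
ee_rot: [-180.0, 0.1, 80.0]
force: [0.4, 0.1, 0.7]
width: 0.294
```

```bash
python3 - <<'E'
from h import *
w=cam("wrist"); c=cloud(w); save(w["img"],"w16")
s=cam("scene"); save(s["img"],"s16",(160,120,440,290),2.8)
E
python3 go.py .4194 .3886 -0.015
```

```text
[0.4146 0.3752 0.1656] [-179.64    0.47   80.  ] w 0.295 units [0.518 0.118 6.016]
```

View pics/w16.png

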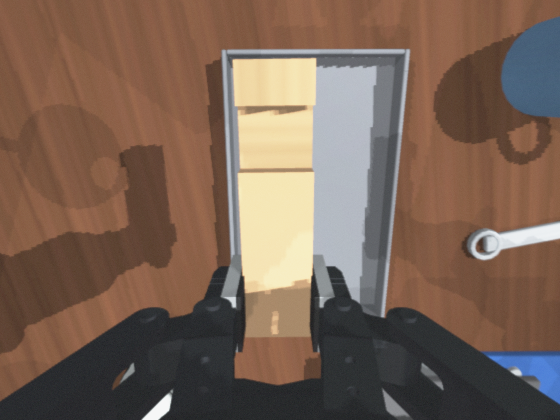

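View pics/s16.png

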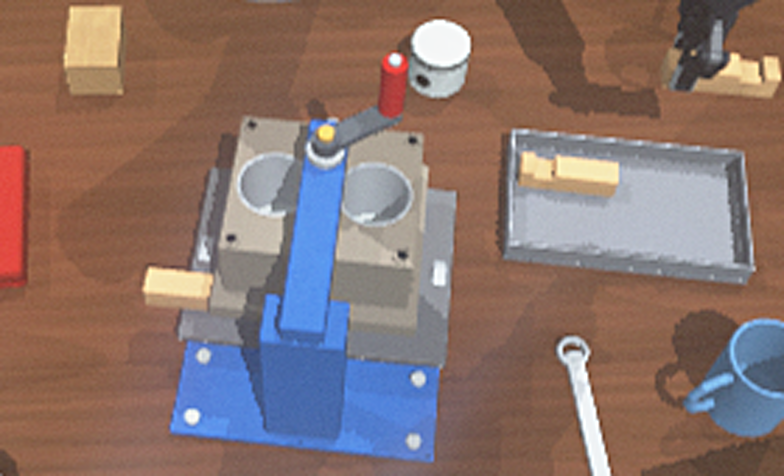

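jog_arm(
  increments=[
    [[0.25,0.05,0.8],[0,0,0],-1],
    [[0.2,0.05,1],[0,0,0],-1],
    [[0,0,1],[0,0,0],-1],
    [[0,0,1],[0,0,0],-1],
    [[0,0,0.6],[0,0,0],-1],
  ],
)

```text
time_s: 20.9
position: [0.4223, 0.3903, 0.0382]
ee_rot: [-180.0, 0.1, 80.0]
force: [-0.3, -0.5, -0.2]
width: 0.289
```

jog_arm(
  increments=[
    [[0,0,0.5],[0,0,0],-1],
    [[0,0,0.4],[0,0,0],-1],
    [[0,0,0],[0,0,0],-1],
    [[0,0,0],[0,0,0],-1],
    [[0,0,0],[0,0,0],-1],
  ],
)

```text
time_s: 21.32
position: [0.4234, 0.3914, 0.0144]
ee_rot: [179.9, -0.1, 80.0]
force: [-0.2, 0.1, 0.1]
width: 0.291
```

```bash
python3 - <<'E'
from h import *
w=cam("wrist"); c=cloud(w); save(w["img"],"w17")
E
python3 go.py .4194 .3886 -0.015
```

```text
[0.4234 0.3914 0.0145] [ 1.7991e+02 -1.2000e-01  8.0000e+01] w 0.289 units [-0.117 -0.117  0.981]
```

View pics/w17.png

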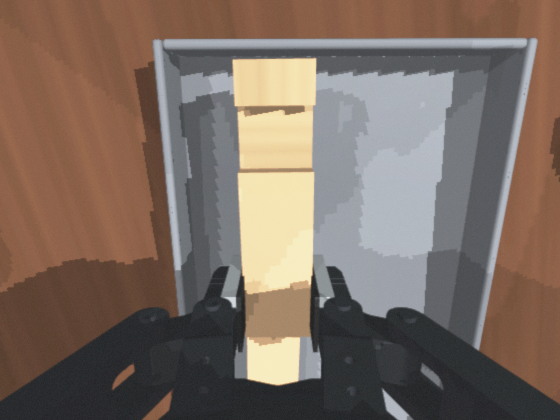

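jog_arm(
  increments=[
    [[-0.1,-0.1,0.3],[0,0,0],-1],
    [[0,0,0.35],[0,0,0],-1],
    [[0,0,0.25],[0,0,0],-1],
    [[0,0,0],[0,0,0],-1],
    [[0,0,0],[0,0,0],-1],
  ],
)

```text
time_s: 21.78
position: [0.4184, 0.3876, -0.0153]
ee_rot: [-180.0, 0.1, 80.0]
force: [0.3, -0.7, -0.3]
width: 0.288
```

jog_arm(
  increments=[
    [[0,0,0.04],[0,0,0],-1],
    [[0,0,0],[0,0,0],-1],
    [[0,0,0],[0,0,0],-0.16],
    [[0,0,0],[0,0,0],-0.16],
    [[0,0,0],[0,0,0],-0.16],
  ],
)

```text
time_s: 22.2
position: [0.419, 0.3882, -0.0155]
ee_rot: [180.0, -0.0, 80.0]
force: [-0.1, 0.3, -0.4]
width: 0.416
```

jog_arm(
  increments=[
    [[0,0,-0.4],[0,0,0],-0.16],
    [[0,0,-0.8],[0,0,0],-0.16],
    [[0,0,-1],[0,0,0],0.1],
    [[0,0,-1],[0,0,0],0.1],
    [[0,0,-1],[0,0,0],0.1],
  ],
)

```text
time_s: 22.62
position: [0.4187, 0.3879, 0.1117]
ee_rot: [-180.0, 0.0, 80.0]
force: [1.2, 0.4, -0.0]
width: 0.551
```

jog_arm(
  increments=[
    [[0,0,-1],[0,0,0],0.1],
    [[0,0,-1],[0,0,0],0.1],
    [[-0.1,0,-1],[0,0,0],0.1],
    [[-0.5,0.1,-1],[0,0,0],0.1],
    [[-0.9,0.25,-1],[0,0,0],0.1],
  ],
)

```text
time_s: 23.03
position: [0.421, 0.3431, 0.2615]
ee_rot: [-180.0, -0.0, 80.2]
force: [1.6, -0.3, 0.5]
width: 0.55
```

```bash
python3 - <<'E'
from h import *
w=cam("wrist"); c=cloud(w); save(w["img"],"w18")
s=cam("scene"); save(s["img"],"s18",(160,120,440,290),2.8)
E
python3 go.py .5514 -.1215 0.325
```

```text
[0.4229 0.3408 0.2665] [179.64  -0.33  79.88] w 0.55 units [-14.406   6.937  -1.991]
```

View pics/w18.png

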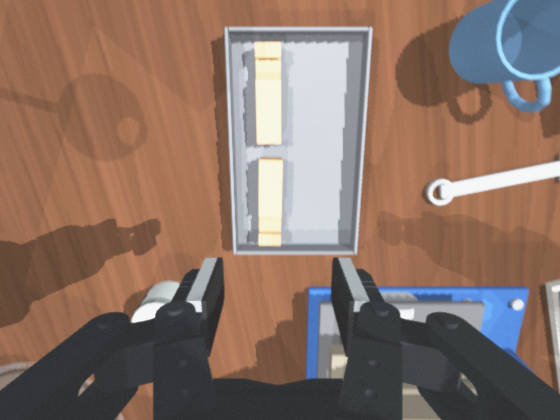

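View pics/s18.png

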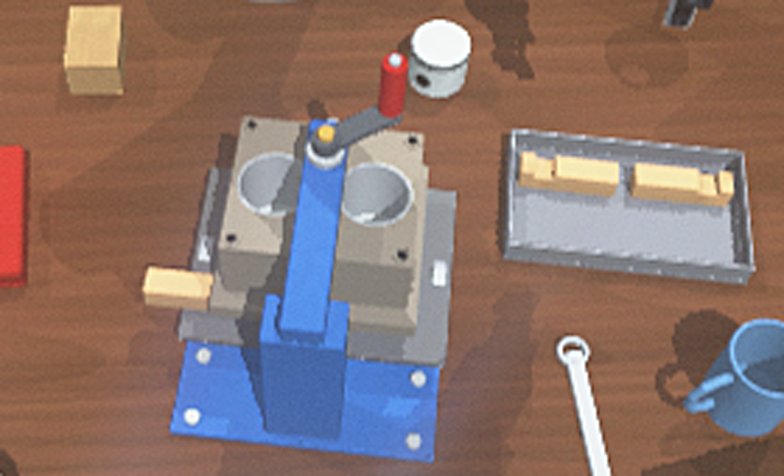

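jog_arm(
  increments=[
    [[-0.8,0,-1],[0,0,0],0.1],
    [[-0.9,0.1,-0.95],[0,0,0],0.1],
    [[-1,0.2,0],[0,0,0],0.1],
    [[-1,0.2,0],[0,0,0],0.1],
    [[-1,0.2,0],[0,0,0],0.1],
  ],
)

```text
time_s: 23.55
position: [0.4176, 0.1987, 0.3189]
ee_rot: [180.0, -0.0, 80.0]
force: [0.2, 0.2, 0.4]
width: 0.549
```

jog_arm(
  increments=[
    [[-1,0.2,0],[0,0,0],0.1],
    [[-1,0.2,0],[0,0,0],0.1],
    [[-1,0.2,0],[0,0,0],0.1],
    [[-1,0.3,0],[0,0,0],0.1],
    [[-1,0.8,0],[0,0,0],0.1],
  ],
)

```text
time_s: 23.97
position: [0.4402, 0.042, 0.3195]
ee_rot: [180.0, -0.0, 80.1]
force: [2.0, 1.5, 0.4]
width: 0.551
```

jog_arm(
  increments=[
    [[-1,0.9,0],[0,0,0],0.1],
    [[-1,0.9,0],[0,0,0],0.1],
    [[-1,0.9,0],[0,0,0],0.1],
    [[-0.8,0.9,0],[0,0,0],0.1],
    [[-0.5,0.9,0],[0,0,0],0.1],
  ],
)

```text
time_s: 24.38
position: [0.5529, -0.1103, 0.3183]
ee_rot: [-180.0, 0.0, 79.9]
force: [0.3, 1.0, 0.0]
width: 0.549
```

```bash
python3 - <<'E'
from h import *
w=cam("wrist"); c=cloud(w); save(w["img"],"w19")
E
python3 go.py .5514 -.1215 0.030
```

```text
[ 0.5566 -0.1126  0.3156] [-1.7991e+02  9.0000e-02  7.9780e+01] w 0.552 units [-0.309 -0.101  9.519]
```

View pics/w19.png

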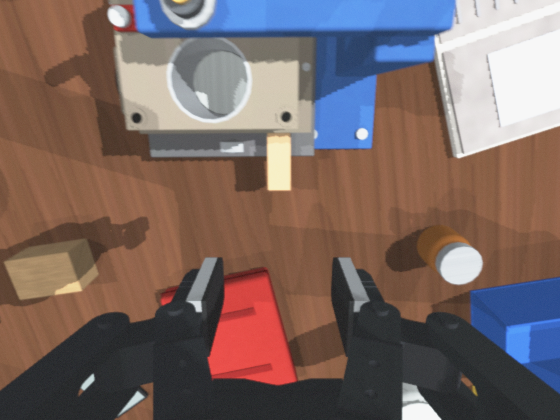

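jog_arm(
  increments=[
    [[-0.25,-0.08,0.8],[0,0,0],0.1],
    [[0,0,1],[0,0,0],0.1],
    [[0,0,1],[0,0,0],0.1],
    [[0,0,1],[0,0,0],0.1],
    [[0,0,1],[0,0,0],0.1],
  ],
)

```text
time_s: 24.85
position: [0.5483, -0.1142, 0.1729]
ee_rot: [-180.0, -0.0, 80.0]
force: [1.6, 0.4, 0.4]
width: 0.548
```

jog_arm(
  increments=[
    [[0,0,1],[0,0,0],0.1],
    [[0,0,1],[0,0,0],0.1],
    [[0,0,0.5],[0,0,0],0.1],
    [[0,0,0],[0,0,0],0.1],
    [[0,0,0],[0,0,0],0.1],
  ],
)

```text
time_s: 25.27
position: [0.5478, -0.1141, 0.099]
ee_rot: [-179.9, -0.0, 80.0]
force: [0.1, 0.3, -0.3]
width: 0.548
```

```bash
python3 - <<'E'
from h import *
w=cam("wrist"); c=cloud(w); save(w["img"],"w20")
E
python3 go.py .5514 -.1215 0.030
```

```text
[ 0.5489 -0.1143  0.1005] [179.98  -0.    80.01] w 0.549 units [-0.22   0.124  2.349]
```

View pics/w20.png

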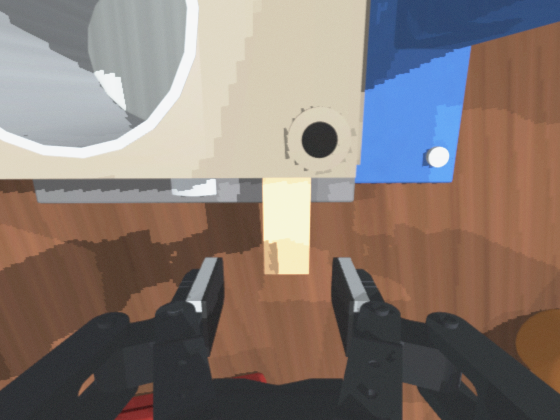

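jog_arm(
  increments=[
    [[-0.22,0.12,0.5],[0,0,0],0.1],
    [[0,0,0.6],[0,0,0],0.1],
    [[0,0,0.6],[0,0,0],0.1],
    [[0,0,0.4],[0,0,0],0.1],
    [[0,0,0.25],[0,0,0],0.1],
  ],
)

```text
time_s: 25.73
position: [0.5517, -0.1217, 0.0298]
ee_rot: [179.9, 0.0, 80.0]
force: [0.1, -0.9, 0.9]
width: 0.548
```

jog_arm(
  increments=[
    [[0,0,0],[0,0,0],-1],
    [[0,0,0],[0,0,0],-1],
    [[0,0,0],[0,0,0],-1],
    [[0,0,0],[0,0,0],-1],
    [[0,0,0],[0,0,0],-1],
  ],
)

```text
time_s: 26.15
position: [0.5519, -0.1218, 0.0306]
ee_rot: [179.9, 0.0, 80.0]
force: [-0.8, -0.1, 3.3]
width: 0.285
```

jog_arm(
  increments=[
    [[-0.25,0,0],[0,0,0],-1],
    [[-0.4,0,0],[0,0,0],-1],
    [[-0.4,0,0],[0,0,0],-1],
    [[-0.4,0,0],[0,0,0],-1],
    [[-0.4,0,0],[0,0,0],-1],
  ],
)

```text
time_s: 26.57
position: [0.5414, -0.1776, 0.0299]
ee_rot: [179.9, -0.0, 80.0]
force: [0.5, 2.3, 4.9]
width: 0.287
```

jog_arm(
  increments=[
    [[-0.4,0,-0.05],[0,0,0],-1],
    [[-0.5,0,-0.1],[0,0,0],-1],
    [[-0.5,0,-0.3],[0,0,0],-1],
    [[-0.3,0,-1],[0,0,0],-1],
    [[0,0,-1],[0,0,0],-1],
  ],
)

```text
time_s: 26.98
position: [0.5297, -0.2293, 0.1014]
ee_rot: [-179.7, 0.1, 79.8]
force: [0.8, -0.2, 0.4]
width: 0.295
```

```bash
python3 - <<'E'
from h import *
w=cam("wrist"); c=cloud(w); save(w["img"],"w21")
s=cam("scene"); save(s["img"],"s21",(160,120,440,290),2.8)
E
python3 go.py .4795 .3752 0.325
```

```text
[ 0.5339 -0.2298  0.1072] [179.67   0.18  79.87] w 0.29 units [19.511 -5.289 -7.351]
```

View pics/w21.png

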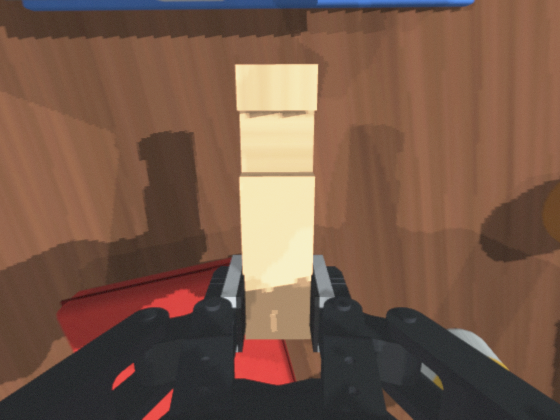

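View pics/s21.png

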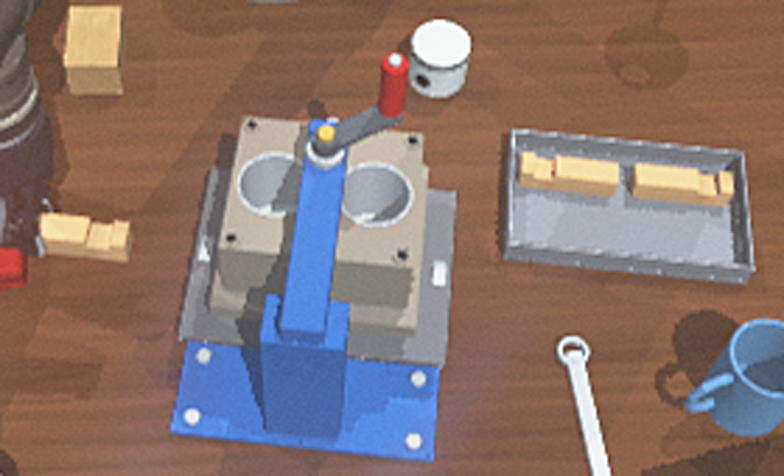

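jog_arm(
  increments=[
    [[0,-0.3,-1],[0,0,0],-1],
    [[0,-0.5,-1],[0,0,0],-1],
    [[0,-0.6,-1],[0,0,0],-1],
    [[0.3,-0.6,-1],[0,0,0],-1],
    [[0.5,-0.6,-1],[0,0,0],-1],
  ],
)

```text
time_s: 27.5
position: [0.4581, -0.1908, 0.2528]
ee_rot: [-179.9, 0.1, 79.9]
force: [0.4, 0.7, -0.5]
width: 0.292
```

jog_arm(
  increments=[
    [[0.5,-0.5,-1],[0,0,0],-1],
    [[0.5,-0.5,-1],[0,0,0],-1],
    [[0.8,-0.5,-0.5],[0,0,0],-1],
    [[1,-0.4,0],[0,0,0],-1],
    [[1,-0.2,0],[0,0,0],-1],
  ],
)

```text
time_s: 27.92
position: [0.4167, -0.0666, 0.3287]
ee_rot: [179.9, 0.1, 79.9]
force: [1.5, 0.9, -0.8]
width: 0.29
```

jog_arm(
  increments=[
    [[1,-0.2,0],[0,0,0],-1],
    [[1,-0.1,0],[0,0,0],-1],
    [[1,0,0],[0,0,0],-1],
    [[1,0,0],[0,0,0],-1],
    [[1,0,0],[0,0,0],-1],
  ],
)

```text
time_s: 28.33
position: [0.4348, 0.0834, 0.327]
ee_rot: [-180.0, 0.1, 80.0]
force: [0.7, -0.5, -1.6]
width: 0.288
```

jog_arm(
  increments=[
    [[1,0,0],[0,0,0],-1],
    [[1,0,0],[0,0,0],-1],
    [[1,0,0],[0,0,0],-1],
    [[1,0,0],[0,0,0],-1],
    [[1,0,0],[0,0,0],-1],
  ],
)

```text
time_s: 28.75
position: [0.4613, 0.2312, 0.3267]
ee_rot: [-180.0, 0.1, 80.0]
force: [0.8, -0.0, 0.7]
width: 0.289
```

```bash
python3 go.py .4786 .3792 .325
```

```text
[0.4613 0.2312 0.3267] [-1.7997e+02  1.3000e-01  7.9970e+01] w 0.289 units [ 4.959 -0.293  0.046]
```

jog_arm(
  increments=[
    [[1,-0.1,0],[0,0,0],-1],
    [[1,-0.1,0],[0,0,0],-1],
    [[1,-0.1,0],[0,0,0],-1],
    [[1,0,0],[0,0,0],-1],
    [[0.75,0,0.2],[0,0,0],-1],
  ],
)

```text
time_s: 29.17
position: [0.4777, 0.374, 0.321]
ee_rot: [180.0, 0.1, 80.0]
force: [0.4, 0.2, -0.8]
width: 0.287
```

jog_arm(
  increments=[
    [[0,0,0.8],[0,0,0],-1],
    [[0,0,1],[0,0,0],-1],
    [[0,0,1],[0,0,0],-1],
    [[0,0,1],[0,0,0],-1],
    [[0,0,1],[0,0,0],-1],
  ],
)

```text
time_s: 29.58
position: [0.4771, 0.3713, 0.175]
ee_rot: [-180.0, 0.1, 80.0]
force: [-0.3, 0.2, -1.6]
width: 0.289
```

jog_arm(
  increments=[
    [[0,0,1],[0,0,0],-1],
    [[0,0,1],[0,0,0],-1],
    [[0,0,0.8],[0,0,0],-1],
    [[0,0,0],[0,0,0],-1],
    [[0,0,0],[0,0,0],-1],
  ],
)

```text
time_s: 30.0
position: [0.4762, 0.3709, 0.092]
ee_rot: [-179.9, 0.2, 80.0]
force: [0.5, -0.2, -0.3]
width: 0.287
```

```bash
python3 - <<'E'
from h import *
w=cam("wrist"); c=cloud(w); save(w["img"],"w22")
s=cam("scene"); save(s["img"],"s22",(160,120,440,290),2.8)
E
python3 go.py .4786 .3792 -.0155
```

```text
[0.4777 0.3727 0.0952] [ 1.7992e+02 -4.0000e-02  7.9970e+01] w 0.291 units [ 0.217 -0.015  3.69 ]
```

View pics/w22.png

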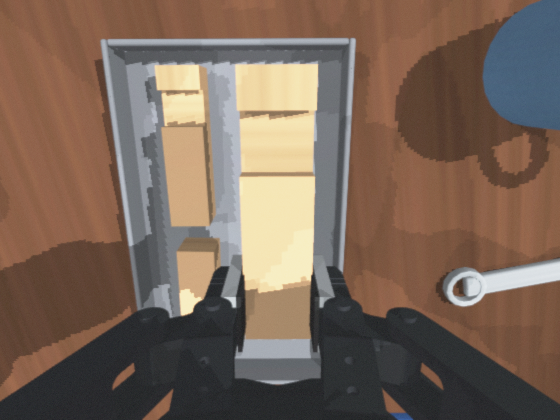

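View pics/s22.png

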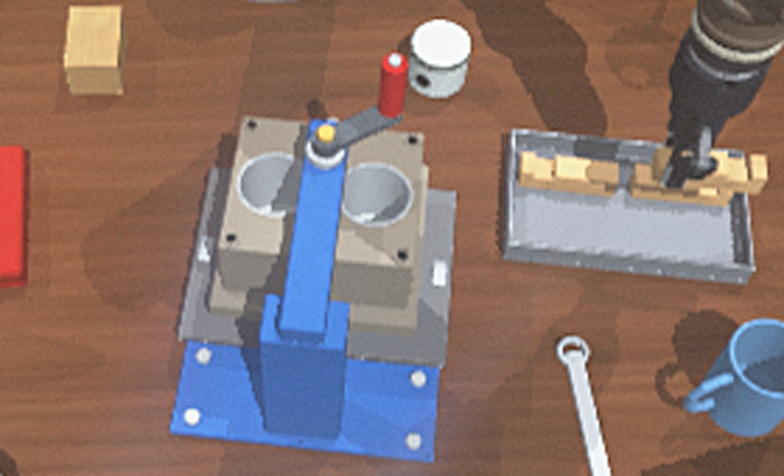

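jog_arm(
  increments=[
    [[0.15,-0.05,0.8],[0,0,0],-1],
    [[0,0,0.8],[0,0,0],-1],
    [[0,0,0.8],[0,0,0],-1],
    [[0,0,0.6],[0,0,0],-1],
    [[0,0,0.4],[0,0,0],-1],
  ],
)

```text
time_s: 30.52
position: [0.4767, 0.3776, -0.0081]
ee_rot: [179.9, -0.0, 80.0]
force: [0.6, -0.4, 0.4]
width: 0.291
```

jog_arm(
  increments=[
    [[0,0,0.2],[0,0,0],-1],
    [[0,0,0],[0,0,0],-1],
    [[0,0,0],[0,0,0],-1],
    [[0,0,0],[0,0,0],-1],
  ],
)

```text
time_s: 30.85
position: [0.4771, 0.3782, -0.0124]
ee_rot: [179.9, -0.1, 80.0]
force: [-0.3, 0.9, -0.8]
width: 0.294
```

```bash
python3 - <<'E'
from h import *
w=cam("wrist"); c=cloud(w); save(w["img"],"w23")
E
python3 go.py .4786 .3792 -.0155
```

```text
[ 0.477   0.3781 -0.0125] [ 1.799e+02 -1.000e-01  8.000e+01] w 0.289 units [0.045 0.045 0.101]
```

View pics/w23.png

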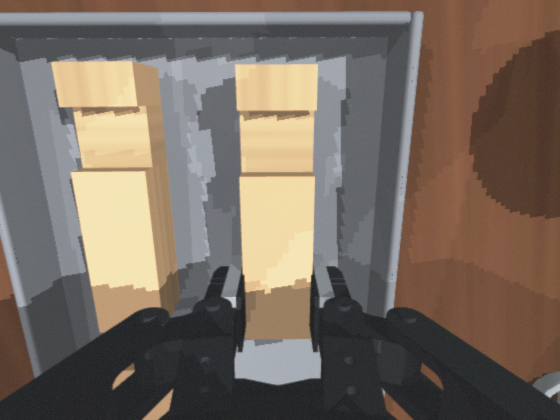

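jog_arm(
  increments=[
    [[0,0,0.13],[0,0,0],-1],
    [[0,0,0],[0,0,0],-1],
    [[0,0,0],[0,0,0],-0.16],
    [[0,0,0],[0,0,0],-0.16],
    [[0,0,0],[0,0,0],-0.16],
  ],
)

```text
time_s: 31.32
position: [0.4762, 0.3776, -0.0178]
ee_rot: [180.0, -0.0, 80.0]
force: [0.0, 0.4, 0.0]
width: 0.418
```

jog_arm(
  increments=[
    [[0,0,-0.4],[0,0,0],-0.16],
    [[0,0,-0.8],[0,0,0],-0.16],
    [[0,0,-1],[0,0,0],0.1],
    [[0,0,-1],[0,0,0],0.1],
    [[0,0,-1],[0,0,0],0.1],
  ],
)

```text
time_s: 31.73
position: [0.4758, 0.3772, 0.11]
ee_rot: [-180.0, 0.0, 80.0]
force: [0.3, 0.4, 0.3]
width: 0.547
```

jog_arm(
  increments=[
    [[0,0,-1],[0,0,0],0.1],
    [[0,0,-1],[0,0,0],0.1],
    [[-0.1,0,-1],[0,0,0],0.1],
    [[-0.5,0,-1],[0,0,0],0.1],
    [[-0.8,0,-1],[0,0,0],0.1],
  ],
)

```text
time_s: 32.15
position: [0.4684, 0.3367, 0.2596]
ee_rot: [-180.0, -0.0, 80.1]
force: [0.3, -1.1, -0.1]
width: 0.554
```

```bash
python3 - <<'E'
from h import *
w=cam("wrist"); c=cloud(w); save(w["img"],"w24")
s=cam("scene"); save(s["img"],"s24")
i=s["img"].astype(int); c=cloud(s)
m=(i[...,0]>120)&(i[...,1]<90)&(i[...,2]<90)&(c[...,2]>0.25)&(c[...,2]<0.32)
print(c[m].min(0),c[m].max(0))
E
python3 go.py .4872 .0897 .33
```

```text
[0.48101719 0.07894572 0.25010307] [0.50204775 0.10082414 0.30846623]
[0.4696 0.3349 0.2651] [179.62  -0.34  79.91] w 0.553 units [-7.931  2.023 -2.198]
```

View pics/w24.png

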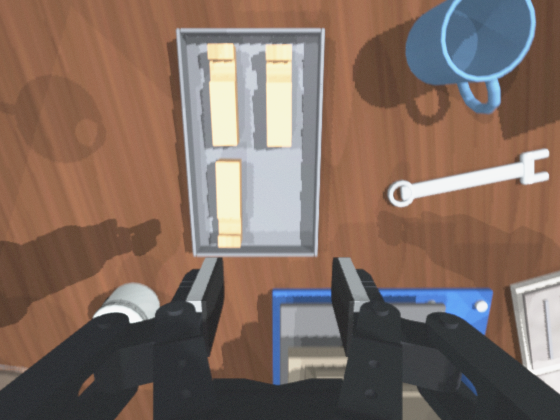

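View pics/s24.png

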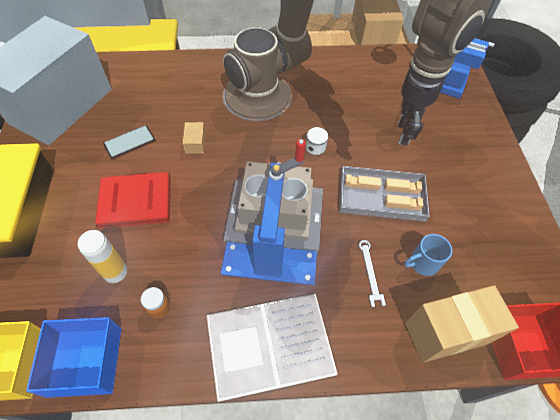

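jog_arm(
  increments=[
    [[-0.8,0,-1],[0,0,0],0.5],
    [[-1,0.2,-0.9],[0,0,0],0.5],
    [[-1,0.3,0],[0,0,0],0.5],
    [[-1,0.3,0],[0,0,0],0.5],
    [[-1,0.3,0],[0,0,0],0.5],
  ],
)

```text
time_s: 32.67
position: [0.4762, 0.1875, 0.3158]
ee_rot: [179.9, -0.0, 80.0]
force: [0.7, -0.2, -0.3]
width: 0.75
```

jog_arm(
  increments=[
    [[-1,0.3,0],[0,0,0],0.5],
    [[-1,0.3,0],[0,0,0],0.5],
    [[-0.8,0.3,0],[0,0,0],0.5],
    [[0,0,0],[0,0,0],0.5],
    [[0,0,0],[0,0,0],0.5],
  ],
)

```text
time_s: 33.08
position: [0.4882, 0.1001, 0.3152]
ee_rot: [180.0, -0.0, 79.8]
force: [0.4, 0.1, 0.5]
width: 0.753
```

```bash
python3 - <<'E'
from h import *
w=cam("wrist"); c=cloud(w); save(w["img"],"w25")
E
python3 go.py .4866 .0895 .238
```

```text
[0.4882 0.1009 0.3151] [-1.7999e+02 -2.0000e-02  7.9930e+01] w 0.75 units [-0.385  0.015  2.571]
```

View pics/w25.png

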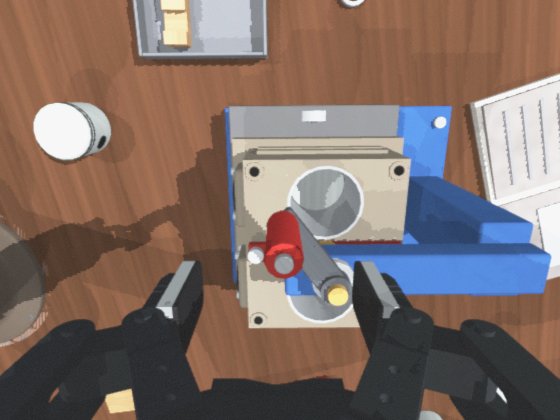

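jog_arm(
  increments=[
    [[-0.37,0,0],[0,0,0],0.5],
    [[0,0,0.9],[0,0,0],0.5],
    [[0,0,0.9],[0,0,0],0.5],
    [[0,0,0.75],[0,0,0],0.5],
    [[0,0,0],[0,0,0],0.5],
  ],
)

```text
time_s: 33.55
position: [0.4839, 0.0903, 0.2341]
ee_rot: [-179.6, 0.1, 80.1]
force: [-0.3, -0.8, -0.4]
width: 0.746
```

jog_arm(
  increments=[
    [[0,0,0],[0,0,0],-1],
    [[0,0,0],[0,0,0],-1],
    [[0,0,0],[0,0,0],-1],
    [[0,0,0],[0,0,0],-1],
    [[0,0,0],[0,0,0],-1],
  ],
)

```text
time_s: 33.97
position: [0.4877, 0.0903, 0.2406]
ee_rot: [179.8, -0.1, 80.0]
force: [1.2, 0.1, 7.3]
width: 0.238
```

```bash
python3 - <<'E'
from h import *
w=cam("wrist"); c=cloud(w); save(w["img"],"w26")
o=observe(); print(o["width"],o["force"],o["position"])
E
```

```text
0.2431688395311791 [ 1.50875198 -0.21889723  6.89622009] [0.48771859 0.09031715 0.24062304]
```

View pics/w26.png

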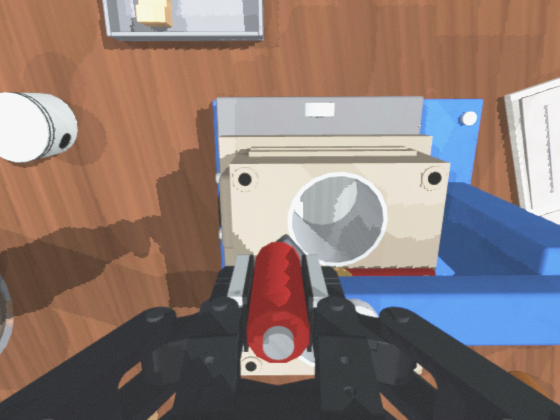

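jog_arm(
  increments=[
    [[-0.47,-0.43,0],[0,0,0],-1],
    [[-0.578,-0.276,0],[0,0,0],-1],
    [[-0.634,-0.095,0],[0,0,0],-1],
  ],
)

```text
time_s: 34.27
position: [0.4561, 0.0451, 0.2407]
ee_rot: [179.6, -0.1, 80.1]
force: [15.8, 0.5, 0.0]
width: 0.24
```

jog_arm(
  increments=[
    [[-0.881,0.187,0],[0,0,0],-1],
    [[-0.729,0.53,0],[0,0,0],-1],
    [[-0.451,0.78,0],[0,0,0],-1],
    [[-0.094,0.896,0],[0,0,0],-1],
    [[0.278,0.857,0],[0,0,0],-1],
  ],
)

```text
time_s: 34.68
position: [0.5405, -0.0281, 0.2406]
ee_rot: [179.9, -0.2, 79.9]
force: [-9.1, 11.8, 12.2]
width: 0.248
```

jog_arm(
  increments=[
    [[0.603,0.67,0],[0,0,0],-1],
    [[0.823,0.366,0],[0,0,0],-1],
    [[0.901,0,0],[0,0,0],-1],
    [[0.823,-0.366,0],[0,0,0],-1],
    [[0.603,-0.67,0],[0,0,0],-1],
  ],
)

```text
time_s: 35.1
position: [0.5628, 0.0838, 0.2406]
ee_rot: [179.6, 0.0, 80.0]
force: [-2.7, -10.1, 9.7]
width: 0.238
```

jog_arm(
  increments=[
    [[0.278,-0.857,0],[0,0,0],-1],
    [[-0.094,-0.896,0],[0,0,0],-1],
    [[-0.451,-0.78,0],[0,0,0],-1],
    [[-0.729,-0.53,0],[0,0,0],-1],
    [[-0.881,-0.187,0],[0,0,0],-1],
  ],
)

```text
time_s: 35.52
position: [0.4559, 0.0451, 0.2408]
ee_rot: [179.5, -0.1, 80.2]
force: [27.4, -0.9, -4.8]
width: 0.243
```

jog_arm(
  increments=[
    [[-0.881,0.187,0],[0,0,0],-1],
    [[-0.729,0.53,0],[0,0,0],-1],
    [[-0.451,0.78,0],[0,0,0],-1],
    [[-0.094,0.896,0],[0,0,0],-1],
    [[0.278,0.857,0],[0,0,0],-1],
  ],
)

```text
time_s: 35.93
position: [0.5404, -0.0281, 0.2406]
ee_rot: [179.9, -0.2, 79.9]
force: [-7.8, 12.7, 11.0]
width: 0.239
```

jog_arm(
  increments=[
    [[0.603,0.67,0],[0,0,0],-1],
    [[0.823,0.366,0],[0,0,0],-1],
    [[0.901,0,0],[0,0,0],-1],
    [[0.823,-0.366,0],[0,0,0],-1],
    [[0.603,-0.67,0],[0,0,0],-1],
  ],
)

```text
time_s: 36.35
position: [0.5628, 0.0837, 0.2406]
ee_rot: [179.6, 0.0, 80.0]
force: [-3.1, -8.9, 9.3]
width: 0.244
```

jog_arm(
  increments=[
    [[0.278,-0.857,0],[0,0,0],-1],
    [[-0.094,-0.896,0],[0,0,0],-1],
    [[-0.451,-0.78,0],[0,0,0],-1],
    [[-0.729,-0.53,0],[0,0,0],-1],
    [[-0.881,-0.157,0],[0,0,0],-1],
  ],
)

```text
time_s: 36.77
position: [0.456, 0.0452, 0.2407]
ee_rot: [179.6, -0.1, 80.2]
force: [21.2, -0.2, -1.8]
width: 0.245
```

jog_arm(
  increments=[
    [[-0.881,0.187,0],[0,0,0],-1],
    [[-0.729,0.53,0],[0,0,0],-1],
    [[-0.451,0.78,0],[0,0,0],-1],
    [[-0.094,0.896,0],[0,0,0],-1],
    [[0.278,0.857,0],[0,0,0],-1],
  ],
)

```text
time_s: 37.18
position: [0.5412, -0.0279, 0.2406]
ee_rot: [180.0, -0.2, 79.9]
force: [-8.6, 13.9, 12.1]
width: 0.24
```

jog_arm(
  increments=[
    [[0.603,0.67,0],[0,0,0],-1],
    [[0.823,0.366,0],[0,0,0],-1],
    [[0.901,0,0],[0,0,0],-1],
    [[0.823,-0.366,0],[0,0,0],-1],
    [[0.603,-0.67,0],[0,0,0],-1],
  ],
)

```text
time_s: 37.6
position: [0.5633, 0.0833, 0.2406]
ee_rot: [179.7, 0.0, 80.0]
force: [-3.2, -10.1, 10.5]
width: 0.238
```

jog_arm(
  increments=[
    [[0.278,-0.857,0],[0,0,0],-1],
    [[-0.094,-0.896,0],[0,0,0],-1],
    [[-0.451,-0.78,0],[0,0,0],-1],
    [[-0.729,-0.53,0],[0,0,0],-1],
    [[-0.881,-0.187,0],[0,0,0],-1],
  ],
)

```text
time_s: 38.02
position: [0.4559, 0.0453, 0.2407]
ee_rot: [179.6, -0.1, 80.2]
force: [23.5, -0.5, -2.9]
width: 0.241
```

```bash
python3 - <<'E'
from h import *
o=observe(); print(o["width"],o["force"],o["position"],o["time_s"])
w=cam("wrist"); c=cloud(w); save(w["img"],"w27")
s=cam("scene"); save(s["img"],"s27",(160,120,440,290),2.8)
E
```

```text
0.24050835719302605 [23.50017973 -0.45953576 -2.94338116] [0.45594183 0.04528819 0.24070893] 38.0167
```

View pics/w27.png

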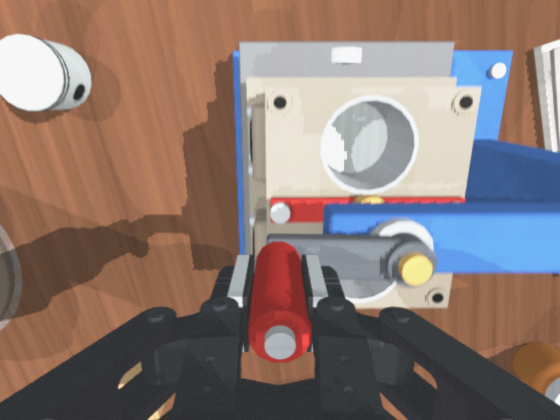

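View pics/s27.png

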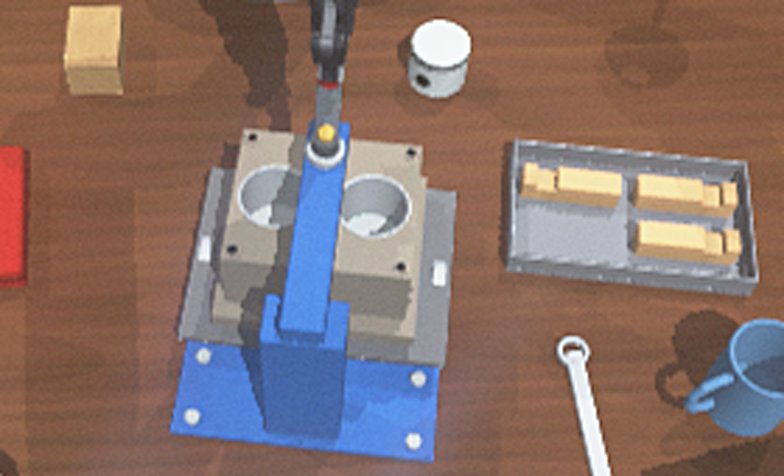

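jog_arm(
  increments=[
    [[-0.881,0.187,0],[0,0,0],-1],
    [[-0.729,0.53,0],[0,0,0],-1],
    [[-0.451,0.78,0],[0,0,0],-1],
    [[-0.094,0.896,0],[0,0,0],-1],
    [[0.278,0.857,0],[0,0,0],-1],
  ],
)

```text
time_s: 38.53
position: [0.5412, -0.0279, 0.2406]
ee_rot: [180.0, -0.2, 79.9]
force: [-9.3, 14.3, 12.8]
width: 0.242
```

jog_arm(
  increments=[
    [[0.603,0.67,0],[0,0,0],-1],
    [[0.823,0.366,0],[0,0,0],-1],
    [[0.901,0,0],[0,0,0],-1],
    [[0.823,-0.366,0],[0,0,0],-1],
    [[0.603,-0.67,0],[0,0,0],-1],
  ],
)

```text
time_s: 38.95
position: [0.5633, 0.0833, 0.2406]
ee_rot: [179.7, 0.0, 80.0]
force: [-3.3, -10.7, 9.4]
width: 0.244
```

jog_arm(
  increments=[
    [[0.278,-0.857,0],[0,0,0],-1],
    [[-0.094,-0.896,0],[0,0,0],-1],
    [[-0.451,-0.78,0],[0,0,0],-1],
    [[-0.729,-0.53,0],[0,0,0],-1],
    [[-0.881,-0.187,0],[0,0,0],-1],
  ],
)

```text
time_s: 39.37
position: [0.4559, 0.0453, 0.2407]
ee_rot: [179.6, -0.1, 80.2]
force: [23.5, 0.7, -3.1]
width: 0.239
```

jog_arm(
  increments=[
    [[-0.881,0.187,0],[0,0,0],-1],
    [[-0.729,0.53,0],[0,0,0],-1],
    [[-0.451,0.78,0],[0,0,0],-1],
    [[-0.094,0.896,0],[0,0,0],-1],
    [[0.278,0.857,0],[0,0,0],-1],
  ],
)

```text
time_s: 39.78
position: [0.5412, -0.0279, 0.2405]
ee_rot: [180.0, -0.3, 79.9]
force: [-9.9, 15.4, 12.7]
width: 0.238
```

jog_arm(
  increments=[
    [[0.603,0.67,0],[0,0,0],-1],
    [[0.823,0.366,0],[0,0,0],-1],
    [[0.901,0,0],[0,0,0],-1],
    [[0.823,-0.366,0],[0,0,0],-1],
    [[0.603,-0.67,0],[0,0,0],-1],
  ],
)

```text
time_s: 40.2
position: [0.5633, 0.0833, 0.2406]
ee_rot: [179.7, 0.0, 80.0]
force: [-4.3, -9.7, 9.8]
width: 0.24
```

Last third of a turn, slower at the end.

jog_arm(
  increments=[
    [[0.278,-0.857,0],[0,0,0],-1],
    [[-0.094,-0.896,0],[0,0,0],-1],
    [[-0.451,-0.78,0],[0,0,0],-1],
    [[-0.729,-0.53,0],[0,0,0],-1],
    [[-0.6,-0.13,0],[0,0,0],-1],
  ],
)

```text
time_s: 40.62
position: [0.458, 0.0526, 0.2407]
ee_rot: [179.7, -0.1, 80.1]
force: [8.1, 2.3, 4.5]
width: 0.238
```

jog_arm(
  increments=[
    [[-0.14,-0.02,0],[0,0,0],-1],
    [[-0.14,-0.01,0],[0,0,0],-1],
    [[0,0,0],[0,0,0],-1],
  ],
)

```text
time_s: 40.87
position: [0.4564, 0.045, 0.2406]
ee_rot: [179.8, -0.2, 80.0]
force: [-1.3, 3.7, 10.6]
width: 0.241
```

```bash
python3 - <<'E'
from h import *
o=observe(); p=o["position"][:2]-[.5194,.0334]
a=p@[.9848,-.1736];b=p@[.1736,.9848]; print(np.degrees(np.arctan2(b,a)),np.hypot(a,b),o["force"],o["width"])
E
```

```text
179.5336808882506 0.06411091444564734 [-1.33427352  3.69865942 10.63642353] 0.24072265118015065
```

jog_arm(
  increments=[
    [[-0.07,0,0],[0,0,0],-1],
    [[-0.05,0,0],[0,0,0],-1],
    [[0,0,0],[0,0,0],-1],
  ],
)

```text
time_s: 41.12
position: [0.4563, 0.0448, 0.2407]
ee_rot: [179.9, -0.6, 80.1]
force: [1.1, 17.2, 8.8]
width: 0.244
```

jog_arm(
  increments=[
    [[0.07,0,0],[0,0,0],-1],
    [[0,0,0],[0,0,0],0.5],
    [[0,0,0],[0,0,0],0.5],
    [[0,0,0],[0,0,0],0.5],
    [[0,0,0],[0,0,0],0.5],
  ],
)

```text
time_s: 41.53
position: [0.4552, 0.0426, 0.2382]
ee_rot: [-179.9, 0.0, 80.0]
force: [0.3, 0.1, 0.1]
width: 0.747
```

jog_arm(
  increments=[
    [[0,0,0],[0,0,0],0.5],
    [[0,0,-0.8],[0,0,0],0.5],
    [[0,0,-1],[0,0,0],0.5],
    [[0,0,-1],[0,0,0],0.5],
    [[0,0,-1],[0,0,0],0.5],
  ],
)

```text
time_s: 41.95
position: [0.4549, 0.0426, 0.3535]
ee_rot: [-180.0, 0.0, 80.0]
force: [-0.1, -0.7, -0.0]
width: 0.748
```

jog_arm(
  increments=[
    [[0,-0.8,0],[0,0,0],0.5],
    [[0,-0.8,0],[0,0,0],0.5],
    [[0,-0.5,0],[0,0,0],0.5],
    [[0,0,0],[0,0,0],0.5],
    [[0,0,0],[0,0,0],0.5],
  ],
)

```text
time_s: 42.37
position: [0.3931, 0.0536, 0.3528]
ee_rot: [179.9, -0.0, 80.0]
force: [0.4, -0.7, -1.0]
width: 0.755
```

```bash
python3 - <<'E'
from h import *
s=cam("scene"); save(s["img"],"s28",(160,120,440,290),2.8); w=cam("wrist"); save(w["img"],"w28")
d=cam("side"); save(d["img"],"d28",(170,160,340,300),4)
c=cloud(s)
for (u,v) in [(268,166),(305,215),(250,215),(307,174)]: print(c[v,u])
i=s["img"].astype(int)
m=(i[...,0]>120)&(i[...,1]<90)&(i[...,2]<90)&(c[...,2]>0.25)&(c[...,2]<0.32)
print(c[m].min(0),c[m].max(0),observe()["time_s"])
cw=cloud(w); q=cw.reshape(-1,3); t=(q-[.5194,.0334,0]); a=t[:,:2]@[.9848,-.1736]; b=t[:,:2]@[.1736,.9848]
z=q[(abs(a)<.07)&(abs(b)>.03)&(abs(b)<.08)&(q[:,2]>.12)&(q[:,2]<.19),2]; print("top wrist",np.histogram(z,bins=np.arange(.12,.19,.004)))
q=c.reshape(-1,3); t=(q-[.5194,.0334,0]); a=t[:,:2]@[.9848,-.1736]; b=t[:,:2]@[.1736,.9848]
z=q[(abs(a)<.07)&(abs(b)>.03)&(abs(b)<.08)&(q[:,2]>.12)&(q[:,2]<.19),2]; print("top scene",np.histogram(z,bins=np.arange(.12,.19,.004)))
E
```

```text
[ 0.31576554  0.02354682 -0.00065875]
[0.58321483 0.10350705 0.13777637]
[ 0.57807137 -0.03460274  0.14058423]
[ 0.35180181  0.1429052  -0.00188816]
[0.44927184 0.032651   0.25037751] [0.46833532 0.05398772 0.30832258] 42.5167
top wrist (array([ 123,  121,  150,  138,  157, 6574,  465,    0,    0,    0,    0,
          0,    0,    0,    0,    0,    0]), array([0.12 , 0.124, 0.128, 0.132, 0.136, 0.14 , 0.144, 0.148, 0.152,
       0.156, 0.16 , 0.164, 0.168, 0.172, 0.176, 0.18 , 0.184, 0.188]))
top scene (array([ 31,  26,  33,  37, 136, 875, 164,   0,   0,   0,   0,   0,   0,
         0,   0,   0,   0]), array([0.12 , 0.124, 0.128, 0.132, 0.136, 0.14 , 0.144, 0.148, 0.152,
       0.156, 0.16 , 0.164, 0.168, 0.172, 0.176, 0.18 , 0.184, 0.188]))
```

View pics/s28.png

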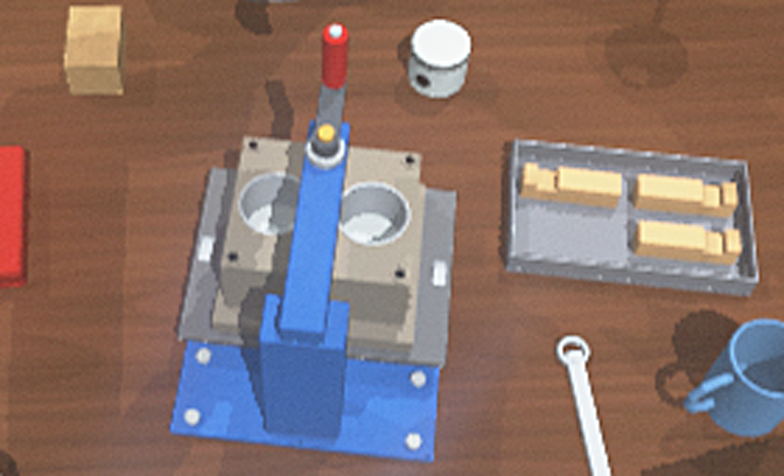

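View pics/d28.png

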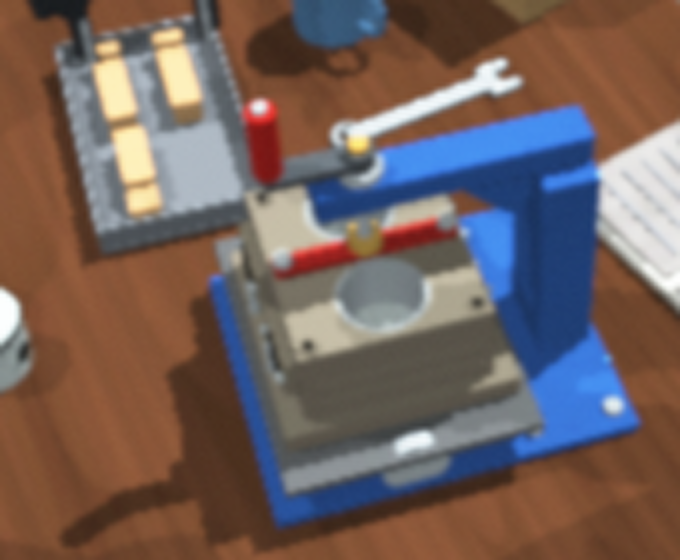

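```bash
python3 -c "
from station import workorder
print(workorder.hand_in())"
```

```text
the job is handed in; nothing more can be done
None
```

The job is done and handed in at about 42.5 s of robot time. I wound the block up to about 12.8 mm and drew out the three packers that were there: one on the left, two on the right. All three went flat into the grey tray. I then wound the crank back down about five turns until it met the home stop.

**Last checks**
- **Block:** its top measured about 0.142 m in both the scene and wrist cameras. That matches the 50 mm deck plus the 92 mm block, so it sits home. The crank arm points along the stand's −x, which is where the home stop should be.
- **Home stop:** pushing about 3.6 mm further moved the grip only 0.2 mm and raised the force to 17 N.
- **Packers:** all three lie flat in the tray, and none is left on the deck.
- **Untouched items:** the mug and spanner look unmoved in the last picture. The jar and spray can were last in a full scene view before the wind-down and were in place then.
- **Robot:** it is clear of everything, with the gripper open.

**What disagreed**
- **Fingertip position:** the closed fingertips actually end about 30 mm behind the reported TCP. My first grasp of the left packer closed on air above it, touching nothing. I corrected for the offset after that.
- **Tray:** it shifted a little on its own during the wind-down, with the arm not near it. The packers stayed in it.

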